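# Pack the finished toy village into its tray

### The job

Pack the four finished, painted pieces of the toy village into the plywood tray: stand each one upright in the middle of the panel that has the colour of its paint, setting it down rather than dropping it. Leave the unpainted house and the unpainted tree standing where they are, as they still have to be painted, and let go of everything.

Things in the scene. Friction and masses are not known exactly. Their poses are not given: they have to be found in the camera images.
- red_house_center (a point): finished toy house of pale wood with a RED painted roof: block 36 (own x) by 50 (own y) mm with vertical walls 45 mm high and a gable roof, ridge along own y, 63 mm high in all. Grip across the 36 mm. This point is on its vertical axis 32 mm above its underside; z is up at the start, standing on the bench; x and y lie along its sides. About 65 g.
- green_tree_center (a point): finished toy tree with a GREEN painted crown: round poplar: foot disc 36 mm across, thin stem 16 mm across up to 18 mm, then a crown 38 mm across with vertical sides from 22 to 50 mm and a domed top, 66 mm high in all. This point is on its vertical axis 33 mm above its underside; z is up at the start, standing on the bench; its yaw does not matter. About 45 g.
- blue_tower_center (a point): finished round toy tower of pale wood, 38 mm across with a vertical wall 46 mm high and a BLUE painted cone roof (39 mm across at its foot), 68 mm high in all. This point is on its vertical axis 34 mm above its underside; z is up at the start, standing on the bench; its yaw does not matter. About 50 g.
- yellow_shed_center (a point): finished toy shed of pale wood, 34 (own x) by 56 (own y) mm with vertical walls 48 mm high and a YELLOW painted, slightly sloping roof (36 mm along x), 62 mm high in all; grip across the 34 mm. This point is on its vertical axis 31 mm above its underside; z is up at the start, standing on the bench; x and y lie along its sides. About 70 g.
- bare_house_center (a point): look-alike that does not belong: same shape as the red-roofed house, but its roof is bare wood: block 36 (own x) by 50 (own y) mm with vertical walls 45 mm high and a gable roof, ridge along own y, 63 mm high in all. This point is on its vertical axis 32 mm above its underside; z is up at the start, standing on the bench; x and y lie along its sides.
- bare_tree_center (a point): look-alike that does not belong: same shape as the green tree, but its crown is bare wood: round poplar: foot disc 36 mm across, thin stem 16 mm across up to 18 mm, then a crown 38 mm across with vertical sides from 22 to 50 mm and a domed top, 66 mm high in all. This point is on its vertical axis 33 mm above its underside; z is up at the start, standing on the bench; its yaw does not matter.
- red_panel: RED painted square floor panel, 88 x 88 mm, 3 mm thick, in one of the four bays of the fixed plywood tray; place of the red-roofed house. Origin at the centre of its underside, 6 mm above the bench (its top is 9 mm above the bench); x and y lie along its sides, parallel to the tray's walls; z up. The tray is 210 x 210 mm with two rows of two bays, bay centres 102 mm apart, rim and dividers 6 mm thick and 16 mm high above the bench; any panel may lie in any bay.
- green_panel: GREEN painted square floor panel, 88 x 88 mm, 3 mm thick, in one of the four bays of the fixed plywood tray; place of the green tree. Origin at the centre of its underside, 6 mm above the bench (its top is 9 mm above the bench); x and y lie along its sides, parallel to the tray's walls; z up.
- blue_panel: BLUE painted square floor panel, 88 x 88 mm, 3 mm thick, in one of the four bays of the fixed plywood tray; place of the blue tower. Origin at the centre of its underside, 6 mm above the bench (its top is 9 mm above the bench); x and y lie along its sides, parallel to the tray's walls; z up.
- yellow_panel: YELLOW painted square floor panel, 88 x 88 mm, 3 mm thick, in one of the four bays of the fixed plywood tray; place of the yellow-roofed shed. Origin at the centre of its underside, 6 mm above the bench (its top is 9 mm above the bench); x and y lie along its sides, parallel to the tray's walls; z up.
Mind the look-alikes: they are no part of the job. Leave any pink or purple look-alike of the part that bears blue_tower_center alone.

How it is judged (in metres and radians):
At the end, for the whole second after the job is handed in: Each painted piece stands upright (within 0.12 rad) on the panel of its colour, its axis within 15 mm of the centre and its height within 6 mm of resting there, released and at rest; the unpainted house and tree still stand within 20 mm of where they were (horizontal distance between red_house_center and red_panel below 0.015 m and z of red_house_center in the frame of red_panel between 0.029 and 0.041 m and angle between each of red_house_center, green_tree_center, blue_tower_center, yellow_shed_center, bare_house_center, bare_tree_center's own z axis and vertical below 0.12 rad and linear speed of each of red_house, green_tree, blue_tower, yellow_shed below 0.02 m/s and angular speed of each of red_house, green_tree, blue_tower, yellow_shed below 0.2 rad/s and horizontal distance between green_tree_center and green_panel below 0.015 m and z of green_tree_center in the frame of green_panel between 0.03 and 0.042 m and horizontal distance between blue_tower_center and blue_panel below 0.015 m and z of blue_tower_center in the frame of blue_panel between 0.031 and 0.043 m and horizontal distance between yellow_shed_center and yellow_panel below 0.015 m and z of yellow_shed_center in the frame of yellow_panel between 0.028 and 0.04 m and distance of each of bare_house_center, bare_tree_center from where it was at the start of the episode below 0.02 m); the robot touches nothing.
It fails at once if the unpainted house is pushed, lifted or tipped over (distance of bare_house_center from where it was at the start of the episode above 0.02 m or angle between bare_house_center's own z axis and vertical above 0.3 rad).
It fails at once if the unpainted tree is pushed, lifted or tipped over (distance of bare_tree_center from where it was at the start of the episode above 0.02 m or angle between bare_tree_center's own z axis and vertical above 0.3 rad).
It fails at once if a painted piece is dropped or knocked (moves faster than 0.6 m/s with no finger on it) ((linear speed of red_house above 0.6 m/s and contact force between the fingers and red_house below 0.05 N) or (linear speed of green_tree above 0.6 m/s and contact force between the fingers and green_tree below 0.05 N) or (linear speed of blue_tower above 0.6 m/s and contact force between the fingers and blue_tower below 0.05 N) or (linear speed of yellow_shed above 0.6 m/s and contact force between the fingers and yellow_shed below 0.05 N)).
It also fails if it takes over 96 s, if anything falls off the work surface, if the arm or the gripper's body presses on something with over 40 N, if the wrist force passes 120 N, or if a joint passes its speed limit or range.

### The arm

A 6-joint arm with a two-finger parallel gripper is mounted at the origin on the work surface. World frame = base frame: x ahead of the robot, y to its left, z up, the work surface at z = 0. Lengths are in mm, angles in rad, forces in N, time in s.
With the tool pointing down it reaches from about 275 to 975 mm from the base axis. Payload 8.4 kg.
Tool frame: the origin (TCP) lies at the very end of the fingers, on their centre line; the grasp point (between the pads) lies 19 mm behind it (bot.grasp_offset is the distance from the TCP to the grasp point, in mm); x points along the fingers, z is the direction in which the jaws open and shut, and the axes are right-handed (so a half turn about x gives the same grasp; the last joint's range is limited). The gripper opens to 92 mm and grips with 3 to 60 N. Pads are 20 mm wide; open, the fingers measure 128 mm over their backs; the gripper's body (75 mm by 189 mm) begins 69 mm behind the grasp point.
Start: joints at [-1.241, 0.353, 1.633, -0, 1.155, -0.002], TCP at [203.589, -590.914, 214.583] pointing down, gripper open.
Joint ranges: [-2.63, 2.63], [-0.92, 2.1], [0.06, 2.66], [-1.3, 4.44], [0, 2.69], [-3.02, 3.02]. Speed limits (rad/s): [2.22, 2.22, 2.79, 3.14, 3.14, 3.14].

### API

Orientations are given as a unit quaternion [w, x, y, z].
In Python, from station import bot gives the robot as it stands.
- The arm moves only by the tool carry_out, never from a script. Its argument "plan" is a list of rows, each a list of 7 numbers: the opening, from 0 (shut) to 1 (fully open), then the shift along the tool's x, y, z in cm, then the turn, a rotation vector about the tool's x, y, z in rad. A call has 1 to 20 rows; each row shifts and turns the pose as measured when the row begins, along the tool's axes as they then stand; what a row does not reach is not made up. A row lasts 1/8 s, in which the tool goes at most 62.5 mm and 10.7 degrees, less where a joint would pass 70% of its speed; a pose out of reach is approached as far as the arm can. A call with a gripper value outside its range is refused whole. The fingers move at their own pace and stop on an object; "grip_force" is the grip in N (left out, the last holds). Time passes only in rows, so rows that do not move let the fingers close. It gives the time, the measured TCP pose, the force and the opening at its end, in the units of the state.
- bot.read_state(): the state, without advancing time (a new reading comes with each control period).
- bot.snapshot(name): name is "scene" or "top" or "wrist"; returns the picture (480x640x3 uint8, red, green, blue); there is no depth.
- bot.get_calibration(name): a dict with "fx", "fy", "cx", "cy" (pixels), "cam_to_world" (4x4, takes a point from camera to world coordinates). Camera axes: x right, y down, z forward; pixel columns grow to the right and rows downward; lengths in mm; the calibration is good to about 2 mm. A picture is of the moment at which its call begins: read the wrist's pose just before it. get_calibration takes no time and is no camera call; for the wrist camera it gives the pose at the moment of the call.
- bot.hand_in(): hands the job in, once; it reports no verdict.
The state is a dict: "time": time; "joint_positions": joint angles; "joint_velocities": joint speeds; "joint_efforts": joint torques, N m; "tcp_pos": TCP position; "orientation": TCP orientation; "force": force on the tool from outside, world axes, zero at the start; "wrist_torque": the same for the moment, N m; "grip_width": finger opening in mm.
Only numpy, scipy, OpenCV 4.12 (cv2) and the standard library are available. Lean on these libraries where they do the work, as an engineer would, in place of code of your own. Each camera call takes 0.05 s, during which the arm holds its last target.

## Working session

There is one attempt and no reset: what is moved stays moved. The work goes in short steps, Python scripts to look and compute and a tool call to move; the robot and the scene stay as the last step left them, time stands still between calls to the robot, and variables do not carry over. Pictures are saved under pics/ and viewed, and the job is handed in when it is done.

Besides the shell and the picture viewer there is one more tool, called after "Request:" as name(argument=value, ...) on one line, values as JSON. carry_out: Moves the arm, as the interface text tells. Its arguments: {"type":"object","properties":{"plan":{"type":"array"},"grip_force":{"type":"number"}},"required":["plan"]}

```bash
mkdir -p pics; ls
python3 - <<'E'
from station import bot
import cv2
s=bot.read_state();print(s)
for n in("scene","top","wrist"):
    c=bot.get_calibration(n);print(n,c)
    im=bot.snapshot(n);cv2.imwrite(f"pics/{n}0.png",im[:,:,::-1])
E
```

```text
pics
{'time': 0.0, 'joint_positions': array([-1.24141077e+00,  3.53657610e-01,  1.63413669e+00, -3.05179055e-05,
        1.15518340e+00, -2.38249500e-03]), 'joint_velocities': array([ 0.00038006, -0.00118535,  0.00120736, -0.00096602, -0.00055555,
        0.00096685]), 'joint_efforts': array([ 1.56226004e-03, -5.93835247e+01, -3.34215939e+01,  6.97866292e-02,
        2.34934007e-02, -6.11254313e-05]), 'tcp_pos': array([ 203.41247359, -590.44804162,  213.85668613]), 'orientation': array([ 0.57529717,  0.41084785,  0.57610468, -0.41029333]), 'force': array([-0.52401873,  0.32508576,  0.27922994]), 'wrist_torque': array([-0.03876769,  0.00586883,  0.0020882 ]), 'grip_width': 91.74151617052271}
scene {'fx': 618.4117770535204, 'fy': 618.4117770535204, 'cx': 318.35047441513046, 'cy': 227.56358607732255, 'cam_to_world': array([[-5.79519766e-01,  4.97610587e-01, -6.45399523e-01,
         1.31207673e+03],
       [ 8.14744145e-01,  3.35610534e-01, -4.72818727e-01,
         5.68038793e+02],
       [-1.86767251e-02, -7.99843280e-01, -5.99918250e-01,
         7.57451119e+02],
       [ 0.00000000e
[... 299 characters left out ...]
 -1.00676791e-01,  1.49110512e-02,
         2.17042514e+01],
       [ 6.87355774e-03, -2.12636514e-01, -9.77107193e-01,
         8.54661956e+02],
       [ 0.00000000e+00,  0.00000000e+00,  0.00000000e+00,
         1.00000000e+00]])}
wrist {'fx': 400.56507339234463, 'fy': 400.56507339234463, 'cx': 313.6245828358451, 'cy': 245.42921064318077, 'cam_to_world': array([[ 3.26141165e-01, -9.03258327e-01, -2.78848228e-01,
         2.82316393e+02],
       [-9.45321077e-01, -3.11619687e-01, -9.62352911e-02,
        -5.63389328e+02],
       [ 3.07306102e-05,  2.94987397e-01, -9.55501143e-01,
         3.84548057e+02],
       [ 0.00000000e+00,  0.00000000e+00,  0.00000000e+00,
         1.00000000e+00]])}
```

View pics/top0.png

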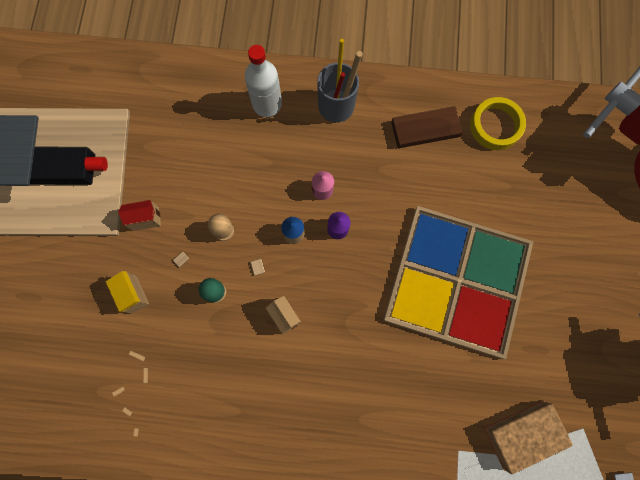

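View pics/scene0.png

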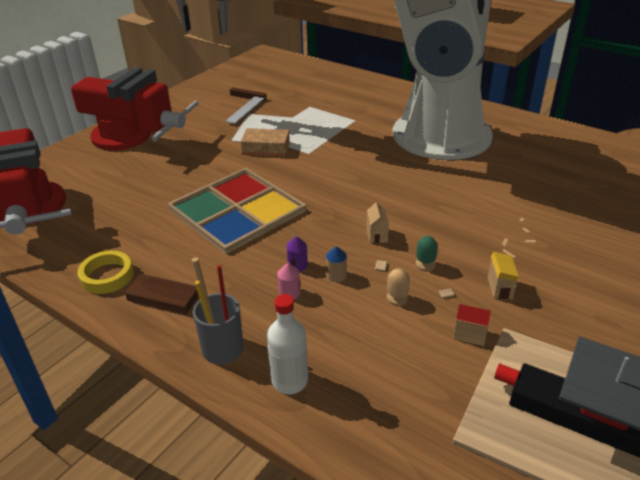

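The top view shows these candidates:
- **Red:** house (140,214), sander knob (95,164), bottle cap (257,55).
- **Yellow:** shed (126,292), tape ring (499,123).
- **Green:** tree (211,290), with the bare tree at (220,227).
- **Blue:** tower (292,230), with purple (339,225) and pink (322,185) look-alikes.
- **Bare house:** (284,315).

The tray panels are blue (438,245), green (494,262), yellow (422,300) and red (481,318). Next I'll check the choice in a close crop.

```bash
cat > h.py <<'E'
import numpy as np, cv2
from station import bot
def ray(c,u,v):
    d=np.array([(u-c['cx'])/c['fx'],(v-c['cy'])/c['fy'],1.]);T=np.array(c['cam_to_world'])
    return T[:3,3],T[:3,:3]@d
def onz(c,u,v,z):
    o,d=ray(c,u,v);return (o+d*(z-o[2])/d[2])
def proj(c,p):
    T=np.array(c['cam_to_world']);q=T[:3,:3].T@(np.array(p,float)-T[:3,3])
    return np.array([c['fx']*q[0]/q[2]+c['cx'],c['fy']*q[1]/q[2]+c['cy']])
R={'red':[((0,150,50),(8,255,255)),((172,150,50),(180,255,255))],'yellow':[((20,150,90),(32,255,255))],
'green':[((65,80,20),(95,255,255))],'blue':[((100,130,30),(118,255,255))]}
def mask(im,col):
    h=cv2.cvtColor(im,cv2.COLOR_RGB2HSV);m=0
    for a,b in R[col]: m=m|cv2.inRange(h,a,b)
    return m
def blobs(im,col,amin=60):
    cs,_=cv2.findContours(mask(im,col),cv2.RETR_EXTERNAL,cv2.CHAIN_APPROX_NONE)
    return sorted([c for c in cs if cv2.contourArea(c)>amin],key=cv2.contourArea,reverse=True)
E
python3 - <<'E'
from h import *
im=cv2.imread('pics/top0.png')[:,:,::-1].copy();c=bot.get_calibration('top')
for col in R:
    for b in blobs(im,col):
        r=cv2.minAreaRect(b);print(col,[round(x,1) for x in r[0]],[round(x,1) for x in r[1]],round(r[2],1),cv2.contourArea(b),'z9:',onz(c,*r[0],9).round(1),'z55',onz(c,*r[0],55).round(1))
        if cv2.contourArea(b)>2000: print([onz(c,*p,9).round(1)[:2].tolist() for p in cv2.boxPoints(r)])
a=cv2.resize(im[170:350,80:360],None,fx=2.8,fy=2.8,interpolation=cv2.INTER_CUBIC)
cv2.imwrite('pics/crop1.png',a[:,:,::-1])
im=cv2.imread('pics/scene0.png')
cv2.imwrite('pics/crop2.png',cv2.resize(im[190:360,260:540],None,fx=2.8,fy=2.8,interpolation=cv2.INTER_CUBIC))
E
```

```text
red [480.5, 318.0] [54.5, 52.5] 15.9 2641.0 z9: [ 481.3 -251.9    9. ] z55 [ 477.2 -237.    55. ]
[[445.9, -196.6], [533.8, -217.4], [517.2, -308.0], [430.2, -285.4]]
red [136.1, 212.2] [20.5, 35.6] 80.0 632.0 z9: [604.8 362.6   9. ] z55 [594.  344.1  55. ]
red [95.5, 163.5] [13.0, 23.0] 90.0 281.5 z9: [687.2 452.    9. ] z55 [671.9 428.6  55. ]
red [256.4, 54.1] [20.0, 16.9] 78.7 255.5 z9: [936.9 190.9   9. ] z55 [908.1 181.7  55. ]
red [630.0, 128.0] [24.0, 18.0] 90.0 247.0 z9: [ 858.8 -517.1    9. ] z55 [ 834.2 -487.8   55. ]
red [339.1, 84.7] [3.8, 26.6] 18.4 75.0 z9: [889.7  27.9   9. ] z55 [863.4  27.5  55. ]
yellow [422.5, 299.8] [53.1, 52.4] 16.3 2605.0 z9: [ 502.  -151.8    9. ] z55 [ 496.9 -142.4   55. ]
[[466.4, -98.0], [555.1, -117.2], [538.3, -206.5], [450.4, -185.5]]
yellow [499.5, 120.5] [52.3, 48.1] 45.0 1972.0 z9: [ 848.4 -275.4    9. ] z55 [ 824.4 -259.2   55. ]
yellow [122.3, 290.9] [37.2, 23.9] 65.2 793.0 z9: [464.7 360.9   9. ] z55 [461.5 342.5  55. ]
green [494.3, 261.9] [53.4, 48.8] 17.1 2400.0 z9: [ 580.6 -272.8    9. ] z55 [ 571.2 -256.8   55. ]
[[547.6, -217.1], [633.2, -239.1], [614.1, -329.3], [529.4, -305.7]]
green [211.0, 290.0] [22.0, 24.0] 90.0 415.0 z9: [481.6 210.4   9. ] z55 [477.6 200.1  55. ]
blue [437.8, 244.3] [51.6, 48.5] 17.1 2348.5 z9: [ 601.8 -173.1    9. ] z55 [ 591.2 -162.5   55. ]
[[568.4, -119.3], [654.4, -139.2], [635.6, -227.7], [550.5, -206.1]]
blue [292.3, 227.3] [20.5, 21.2] 45.0 337.5 z9: [606.   84.4   9. ] z55 [595.1  81.   55. ]
```

View pics/crop1.png

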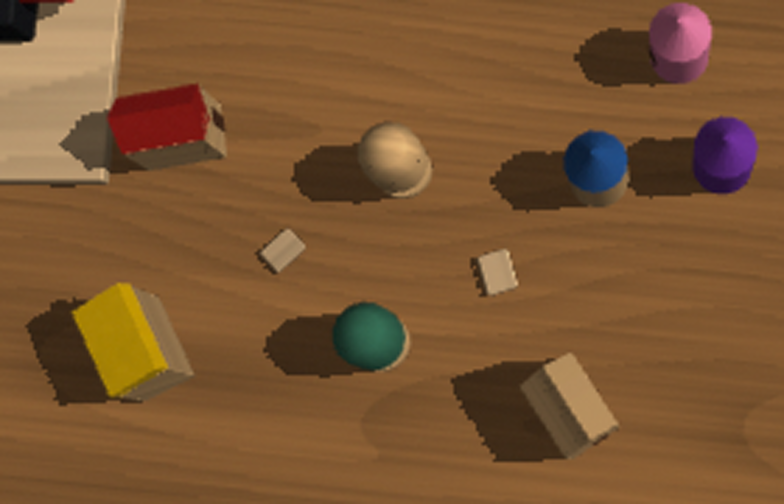

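View pics/crop2.png

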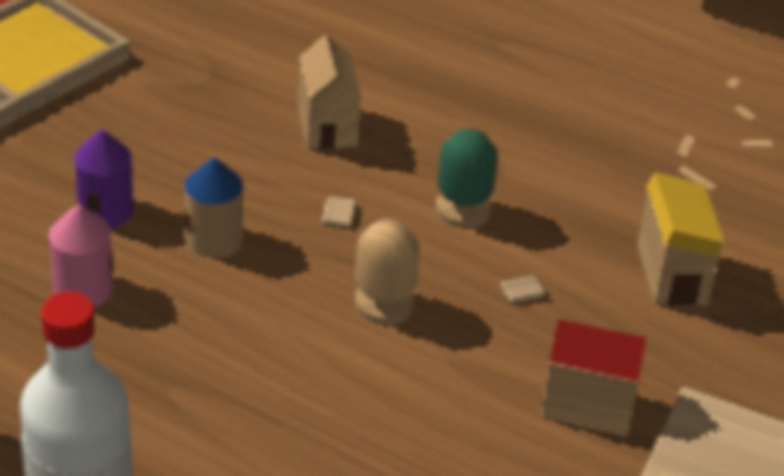

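The crops confirm the choice: red roof at top px (136,212), yellow roof (122,291), green crown (211,290) and blue cone (292,227). The pink, purple and bare pieces are separate and stay where they are. Next I'll work out the move to a wrist-camera view over all the pieces.

```bash
cat >> h.py <<'E'
from scipy.spatial.transform import Rotation as Ro
def Rt(s=None):
    s=s or bot.read_state();q=s['orientation'];return Ro.from_quat([q[1],q[2],q[3],q[0]]).as_matrix()
def st():
    s=bot.read_state();r=Rt(s)
    print('t',round(s['time'],2),'tcp',s['tcp_pos'].round(1),'w',round(s['grip_width'],1),'F',s['force'].round(1),'j',s['joint_positions'].round(2))
    print('tool x',r[:,0].round(3),'jaw z',r[:,2].round(3),'jaw yaw',round(np.degrees(np.arctan2(r[1,2],r[0,2])),1))
    return s,r
def to(p,yaw=None):
    """tool-axis shift (cm) to go to world p; turn about tool x (rad) for jaw yaw deg (mod 180)"""
    s,r=st();d=r.T@(np.array(p)-s['tcp_pos'])/10;print('shift cm',d.round(2))
    if yaw is not None:
        y=np.degrees(np.arctan2(r[1,2],r[0,2]));e=(yaw-y+90)%180-90
        print('world yaw change deg',round(e,1),'tool-x turn',round(-np.radians(e),3),'rows>=',abs(e)/10.7)
E
python3 -c "
from h import *
to([530,200,250],0)"
```

```text
t 0.15 tcp [ 203.5 -590.6  214.1] w 92.1 F [-0.3 -0.5  0.3] j [-1.24  0.35  1.63  0.    1.16 -0.  ]
tool x [-0.     0.001 -1.   ] jaw z [ 0.326 -0.945 -0.001] jaw yaw -71.0
shift cm [ -3.53  56.62 -64.11]
world yaw change deg 71.0 tool-x turn -1.239 rows>= 6.63456768246633
```

Request:
carry_out(plan=[[1,-0.25,4.05,-4.58,0,0,0],[1,-0.25,4.05,-4.58,0,0,0],[1,-0.25,4.05,-4.58,0,0,0],[1,-0.25,4.05,-4.58,0,0,0],[1,-0.25,4.05,-4.58,0,0,0],[1,-0.25,4.05,-4.58,0,0,0],[1,-0.25,4.05,-4.58,0,0,0],[1,-0.25,4.05,-4.58,0,0,0],[1,-0.25,4.05,-4.58,0,0,0],[1,-0.25,4.05,-4.58,0,0,0],[1,-0.25,4.05,-4.58,0,0,0],[1,-0.25,4.05,-4.58,0,0,0],[1,-0.25,4.05,-4.58,0,0,0],[1,-0.25,4.05,-4.58,0,0,0],[1,0,0,0,0,0,0]], grip_force=15)

```text
time: 2.02
tcp_pos: [537.7, 218.8, 249.5]
orientation: [0.576, 0.412, 0.574, -0.41]
force: [0.4, -0.2, -0.3]
grip_width: 91.8
```

Run:
```python
from h import *
import json
st()
c=bot.get_calibration('wrist');im=bot.snapshot('wrist');cv2.imwrite('pics/w1.png',im[:,:,::-1])
json.dump({k:np.array(v).tolist() for k,v in c.items()},open('w1.json','w'))
for col in R:
    for b in blobs(im,col):
        r=cv2.minAreaRect(b);print(col,[round(x,1) for x in r[0]],[round(x,1) for x in r[1]],round(r[2],1),cv2.contourArea(b),'z9:',onz(c,*r[0],9).round(1)[:2],'z55',onz(c,*r[0],55).round(1)[:2])
```

```text
t 2.02 tcp [537.7 218.8 249.5] w 91.8 F [ 0.4 -0.2 -0.3] j [ 0.38  0.25  1.7  -0.    1.19  1.63]
tool x [ 0.004  0.001 -1.   ] jaw z [ 0.323 -0.946  0.001] jaw yaw -71.1
red [195.6, 107.0] [67.3, 43.2] 2.5 2583.5 z9: [593.6 358.4] z55 [596.1 345.8]
yellow [606.7, 339.0] [64.2, 84.9] 41.2 4218.5 z9: [ 500.2 -153.3] z55 [ 513.1 -108.7]
yellow [164.8, 249.1] [63.5, 37.8] 69.0 2124.0 z9: [442.1 354.7] z55 [461.5 342.5]
green [309.0, 271.0] [42.0, 36.0] 90.0 1229.0 z9: [468.5 199.8] z55 [484.9 205. ]
blue [471.3, 202.3] [37.5, 41.0] 45.0 1191.5 z9: [595.2  64.5] z55 [597.5  84.7]
blue [628.0, 275.0] [40.0, 22.0] 90.0 446.0 z9: [ 577.3 -133.8] z55 [581.6 -91.4]
```

View pics/w1.png

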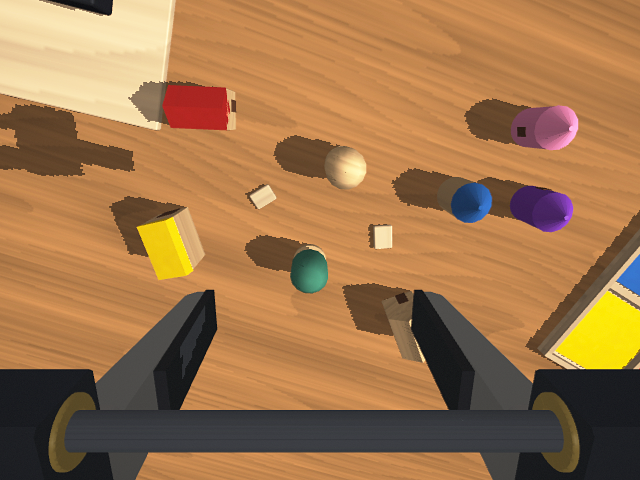

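The wrist view shows the red house (196,107) just right of the sander board, the shed (165,249), green tree (309,271), bare tree (346,167), blue tower (471,202), purple (542,210), pink (546,128) and bare house (~405,328). Next I'll triangulate between the top and wrist views.

Run:
```python
from h import *
import json
ct=bot.get_calibration('top');cw=json.load(open('w1.json'))
it=cv2.imread('pics/top0.png')[:,:,::-1].copy();iw=cv2.imread('pics/w1.png')[:,:,::-1].copy()
def tri(a,b):
    o1,d1=ray(ct,*a);o2,d2=ray(cw,*b);d1/=np.linalg.norm(d1);d2/=np.linalg.norm(d2)
    A=np.c_[d1,-d2];t=np.linalg.lstsq(A,o2-o1,rcond=None)[0];p,q=o1+d1*t[0],o2+d2*t[1]
    return ((p+q)/2).round(1),round(np.linalg.norm(p-q),1)
pick={'red':(1,0),'yellow':(2,1),'green':(1,0),'blue':(1,0)}
for col,(i,j) in pick.items():
    b1,b2=blobs(it,col)[i],blobs(iw,col)[j]
    m=[np.array(cv2.minAreaRect(b)[0]) for b in(b1,b2)]
    cen=[np.array([cv2.moments(b)['m10'],cv2.moments(b)['m01']])/cv2.moments(b)['m00'] for b in (b1,b2)]
    print(col,'rect',tri(*m),'centroid',tri(*cen))
    if col in('red','yellow'):
        for b,c,z in((b1,ct,0),(b2,cw,0)):
            q=cv2.boxPoints(cv2.minAreaRect(b)); 
            P=np.array([onz(c,*p,50)[:2] for p in q]);e1,e2=P[1]-P[0],P[2]-P[1]
            for e in(e1,e2):print('   edge',np.linalg.norm(e).round(1),'ang',(np.degrees(np.arctan2(e[1],e[0]))%180).round(1))
a=cv2.resize(iw[70:290,120:260],None,fx=2.7,fy=2.7,interpolation=cv2.INTER_CUBIC)
cv2.imwrite('pics/crop3.png',a[:,:,::-1])
```

```text
red rect (array([595.8, 347.8,  46.7]), np.float64(0.7)) centroid (array([596. , 347.3,  46.9]), np.float64(0.5))
   edge 59.4 ang 106.5
   edge 36.4 ang 19.4
   edge 36.1 ang 10.0
   edge 57.8 ang 106.6
yellow rect (array([461.5, 342.5,  55. ]), np.float64(0.0)) centroid (array([461.7, 343. ,  53.3]), np.float64(0.1))
   edge 37.8 ang 121.8
   edge 62.7 ang 34.2
   edge 37.3 ang 129.5
   edge 61.8 ang 34.2
green rect (array([479.1, 203.4,  39.2]), np.float64(0.5)) centroid (array([479.3, 203.3,  39.7]), np.float64(0.3))
blue rect (array([597. ,  81.5,  47.4]), np.float64(0.2)) centroid (array([596.9,  81.5,  47.2]), np.float64(0.1))
```

View pics/crop3.png

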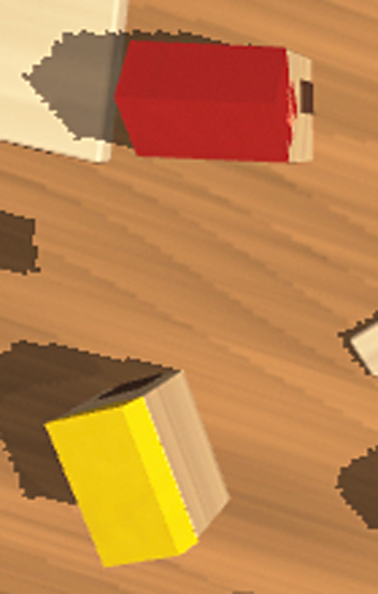

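Request:
carry_out(plan=[[0.9,5,0,0,-0.135,0,0],[0.9,5,0,0,-0.135,0,0],[0.9,0,0,0,0,0,0]])

```text
time: 2.45
tcp_pos: [536.1, 213.8, 147.8]
orientation: [0.627, 0.329, 0.625, -0.329]
force: [0.9, -0.4, 0.1]
grip_width: 82.3
```

```bash
python3 -c "
from h import *
to([461.5,342.5,90],-55.8)"
```

```text
t 2.45 tcp [536.1 213.8 147.8] w 82.3 F [ 0.9 -0.4  0.1] j [ 0.38  0.35  1.8  -0.    0.99  1.35]
tool x [ 0.003 -0.001 -1.   ] jaw z [ 0.567 -0.823  0.003] jaw yaw -55.4
shift cm [  5.74   1.15 -14.85]
world yaw change deg -0.4 tool-x turn 0.006 rows>= 0.03407289136544607
```

Request:
carry_out(plan=[[0.9,1.5,0.4,-5,0,0,0],[0.9,1.5,0.4,-5,0,0,0],[0.9,1.5,0.35,-4.85,0,0,0],[0.9,0.8,0,0,0,0,0]])

```text
time: 2.95
tcp_pos: [465.4, 344.4, 102.2]
orientation: [0.626, 0.338, 0.619, -0.332]
force: [0.3, -1.1, 0.2]
grip_width: 83.0
```

Run:
```python
from h import *
to([461.5,342.5,10],-55.8)
c=bot.get_calibration('wrist');im=bot.snapshot('wrist');cv2.imwrite('pics/w2.png',im[:,:,::-1])
```

```text
t 2.95 tcp [465.4 344.4 102.2] w 83.0 F [ 0.3 -1.1  0.2] j [ 0.64  0.41  1.84 -0.01  0.89  1.63]
tool x [ 0.012  0.003 -1.   ] jaw z [ 0.551 -0.835  0.004] jaw yaw -56.6
shift cm [ 9.22 -0.54 -0.1 ]
world yaw change deg 0.8 tool-x turn -0.014 rows>= 0.0744554405247499
```

View pics/w2.png

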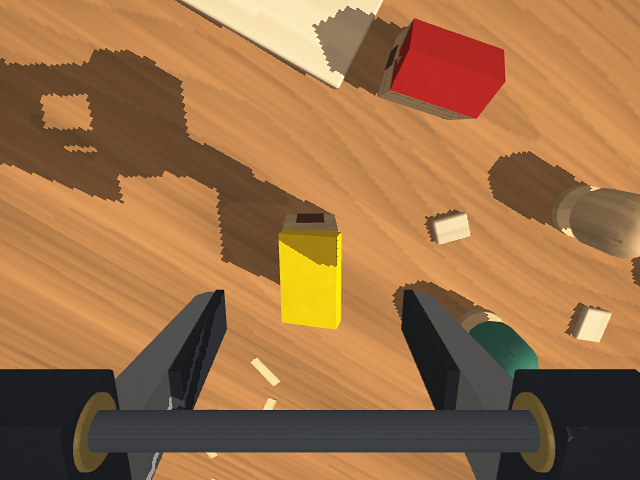

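The view shows the shed roof at (310,280), centred between the fingers and aligned with them. I'll descend and grip.

Request:
carry_out(plan=[[0.9,2.5,-0.25,-0.05,0,0,0],[0.9,2.5,-0.25,0,0,0,0],[0.9,2.2,0,0,0,0.0,0],[0.9,1.5,0,0,0,0,0],[0.9,0.4,0,0,0,0,0],[0.9,0,0,0,0,0,0]])

```text
time: 3.75
tcp_pos: [471.2, 337.2, 16.7]
orientation: [0.625, 0.345, 0.615, -0.334]
force: [-0.7, -0.3, -0.4]
grip_width: 82.6
```

```bash
cat >> h.py <<'E'
def to(p,yaw=None):
    s,r=st();d=r.T@(np.array(p)-s['tcp_pos'])/10;print('shift cm',d.round(2))
    y0=np.arctan2(r[1,2],r[0,2]);y=y0 if yaw is None else y0+np.radians((yaw-np.degrees(y0)+90)%180-90)
    z=np.array([np.cos(y),np.sin(y),0]);x=np.array([0,0,-1.]);Rd=np.c_[x,np.cross(z,x),z]
    print('turn rotvec',Ro.from_matrix(r.T@Rd).as_rotvec().round(3))
E
python3 -c "
from h import *
to([461.5,342.5,10])"
```

```text
t 3.75 tcp [471.2 337.2  16.7] w 82.6 F [-0.7 -0.3 -0.4] j [ 0.62  0.53  1.88 -0.01  0.71  1.63]
tool x [ 0.021  0.006 -1.   ] jaw z [ 0.538 -0.843  0.006] jaw yaw -57.5
shift cm [ 0.66 -0.54 -0.97]
turn rotvec [ 0.     0.006 -0.021]
```

Request:
carry_out(plan=[[0.9,0.3,-0.54,-0.95,0,0.006,-0.021],[0.9,0.3,0,0,0,0,0],[0.9,0,0,0,0,0,0]])

```text
time: 4.12
tcp_pos: [461.7, 343.4, 11.8]
orientation: [0.62, 0.34, 0.62, -0.34]
force: [-0.9, 0.5, -0.4]
grip_width: 82.6
```

```bash
python3 -c "
from h import *
to([461.5,342.5,10],-55.8)"
```

```text
t 4.12 tcp [461.7 343.4  11.8] w 82.6 F [-0.9  0.5 -0.4] j [0.64 0.54 1.88 0.   0.72 1.64]
tool x [ 0.     0.001 -1.   ] jaw z [ 0.538 -0.843 -0.001] jaw yaw -57.5
shift cm [ 0.18 -0.07  0.07]
turn rotvec [-0.029 -0.001 -0.001]
```

Good. Close on the shed, then lift.

Request:
carry_out(plan=[[0.9,0.15,0,0,-0.029,0,0],[0,0,0,0,0,0,0],[0,0,0,0,0,0,0],[0,0,0,0,0,0,0],[0,0,0,0,0,0,0],[0,0,0,0,0,0,0],[0,0,0,0,0,0,0]])

```text
time: 5.0
tcp_pos: [461.7, 343.5, 10.4]
orientation: [0.625, 0.331, 0.625, -0.33]
force: [-0.1, 0.3, 0.1]
grip_width: 34.8
```

Run:
```python
from h import *
to([502,-151.8,130])
```

```text
t 5.0 tcp [461.7 343.5  10.4] w 34.8 F [-0.1  0.3  0.1] j [0.64 0.54 1.88 0.   0.72 1.61]
tool x [ 0.     0.001 -1.   ] jaw z [ 0.564 -0.826 -0.001] jaw yaw -55.7
shift cm [-12.03 -24.59  43.17]
turn rotvec [-0.    -0.001 -0.001]
```

Request:
carry_out(plan=[[0,-1,0,0,0,0,0],[0,-3,0,0,0,0,0],[0,-4,0,0,0,0,0],[0,-4,0,0,0,0,0],[0,0,-1.2,2.2,0,0,0],[0,0,-2.5,4.4,0,0,0],[0,0,-2.5,4.4,0,0,0],[0,0,-2.5,4.4,0,0,0],[0,0,-2.5,4.4,0,0,0],[0,0,-2.5,4.4,0,0,0],[0,0,-2.5,4.4,0,0,0],[0,0,-2.5,4.4,0,0,0],[0,0,-2.5,4.4,0,0,0],[0,0,-1.2,2.2,0,0,0],[0,0,0,0,0,0,0]])

```text
time: 6.88
tcp_pos: [503.4, -123.4, 143.3]
orientation: [0.629, 0.332, 0.622, -0.327]
force: [-0.7, 0.2, -0.4]
grip_width: 34.6
```

Run:
```python
from h import *
to([502,-151.8,60])
c=bot.get_calibration('wrist');im=bot.snapshot('wrist');cv2.imwrite('pics/w3.png',im[:,:,::-1])
for col in R:
    for b in blobs(im,col,300):
        r=cv2.minAreaRect(b);print(col,[round(x,1) for x in r[0]],[round(x,1) for x in r[1]],cv2.contourArea(b),'z9:',onz(c,*r[0],9).round(1)[:2])
```

```text
t 6.88 tcp [ 503.4 -123.4  143.3] w 34.6 F [-0.7  0.2 -0.4] j [-0.25  0.27  1.94  0.01  0.93  0.72]
tool x [ 0.011  0.002 -1.   ] jaw z [ 0.566 -0.825  0.005] jaw yaw -55.6
shift cm [ 8.32 -1.81  2.23]
turn rotvec [ 0.     0.005 -0.011]
red [435.9, 324.4] [95.8, 71.3] 5863.5 z9: [ 497.  -254.5]
yellow [323.6, 299.8] [145.0, 244.5] 18748.0 z9: [ 461.9 -162.8]
green [519.2, 257.3] [101.0, 117.4] 11174.0 z9: [ 581.4 -271.8]
blue [442.8, 162.4] [115.5, 126.2] 13689.0 z9: [ 604.6 -172.7]
```

View pics/w3.png

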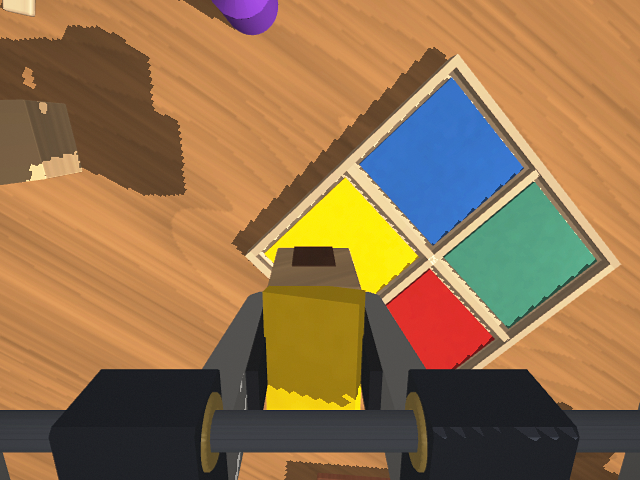

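The wrist view shows the shed held upright, and the panel positions agree with the top view to within 3 mm. I'll align over yellow and descend in stages.

Request:
carry_out(plan=[[0,0.5,-1.0,1.1,0,0.005,-0.011],[0,1.5,-0.8,1.1,0,0,0],[0,2.5,0,0,0,0,0],[0,2.5,0,0,0,0,0],[0,1,0,0,0,0,0],[0,0,0,0,0,0,0]])

```text
time: 7.68
tcp_pos: [499.6, -150.8, 58.1]
orientation: [0.625, 0.328, 0.628, -0.328]
force: [-0.1, -0.5, -0.6]
grip_width: 34.8
```

```bash
python3 -c "
from h import *
to([502.5,-152,19.5])"
```

```text
t 7.67 tcp [ 499.6 -150.8   58.1] w 34.8 F [-0.1 -0.5 -0.6] j [-0.3   0.41  1.97 -0.    0.76  0.67]
tool x [-0.003  0.001 -1.   ] jaw z [ 0.57  -0.822 -0.003] jaw yaw -55.3
shift cm [3.86 0.18 0.27]
turn rotvec [ 0.    -0.003  0.002]
```

Request:
carry_out(plan=[[0,1.2,0.18,0.27,0,-0.003,0.002],[0,1.2,0,0,0,0,0],[0,0.7,0,0,0,0,0],[0,0.2,0,0,0,0,0],[0,0,0,0,0,0,0]])

```text
time: 8.3
tcp_pos: [504.1, -152.3, 24.1]
orientation: [0.628, 0.328, 0.626, -0.328]
force: [-0.3, -0.3, -0.6]
grip_width: 34.9
```

```bash
python3 -c "
from h import *
to([502.5,-152,19.5])"
```

```text
t 8.3 tcp [ 504.1 -152.3   24.1] w 34.9 F [-0.3 -0.3 -0.6] j [-0.3   0.47  1.98 -0.    0.69  0.67]
tool x [ 0.002 -0.001 -1.   ] jaw z [ 0.57  -0.821  0.002] jaw yaw -55.2
shift cm [ 0.46 -0.11 -0.12]
turn rotvec [ 0.     0.002 -0.001]
```

Request:
carry_out(plan=[[0,0.2,-0.1,-0.12,0,0.002,-0.001],[0,0.15,0,0,0,0,0],[0,0.1,0,0,0,0,0],[0,0.05,0,0,0,0,0],[0,0,0,0,0,0,0]])

```text
time: 8.93
tcp_pos: [503.0, -152.0, 19.5]
orientation: [0.627, 0.328, 0.626, -0.328]
force: [0.8, -0.3, -1.5]
grip_width: 35.0
```

Request:
carry_out(plan=[[0,0.05,0,0,0,0,0],[0,0.05,0,0,0,0,0],[0,0,0,0,0,0,0]])

```text
time: 9.3
tcp_pos: [503.2, -152.0, 19.4]
orientation: [0.627, 0.328, 0.626, -0.328]
force: [-1.3, -0.9, -1.0]
grip_width: 34.9
```

Request:
carry_out(plan=[[0,0.12,0,0,0,0,0],[0,0,0,0,0,0,0]])

```text
time: 9.55
tcp_pos: [503.3, -151.9, 19.3]
orientation: [0.627, 0.328, 0.626, -0.328]
force: [-1.1, 0.6, -0.1]
grip_width: 35.1
```

Descent has stopped at z 19.3, so the shed is resting on the panel. Release and lift.

Request:
carry_out(plan=[[0.5,0,0,0,0,0,0],[0.6,0,0,0,0,0,0],[0.6,0,0,0,0,0,0],[0.6,-2,0,0,0,0,0],[0.6,-4,0,0,0,0,0],[0.6,-4,0,0,0,0,0],[0.6,-3,0,0,0,0,0],[0.6,0,0,0,0,0,0]])

```text
time: 10.55
tcp_pos: [502.7, -151.8, 151.7]
orientation: [0.627, 0.328, 0.626, -0.328]
force: [0.4, 0.4, -0.7]
grip_width: 54.9
```

Run:
```python
from h import *
to([479.2,203.3,150],0)
c=bot.get_calibration('wrist');im=bot.snapshot('wrist');cv2.imwrite('pics/w4.png',im[:,:,::-1])
```

```text
t 10.55 tcp [ 502.7 -151.8  151.7] w 54.9 F [ 0.4  0.4 -0.7] j [-0.3   0.27  1.91  0.    0.96  0.67]
tool x [ 0.001 -0.    -1.   ] jaw z [ 0.57  -0.822  0.   ] jaw yaw -55.2
shift cm [  0.17  18.31 -30.52]
turn rotvec [-0.964  0.001 -0.   ]
```

View pics/w4.png

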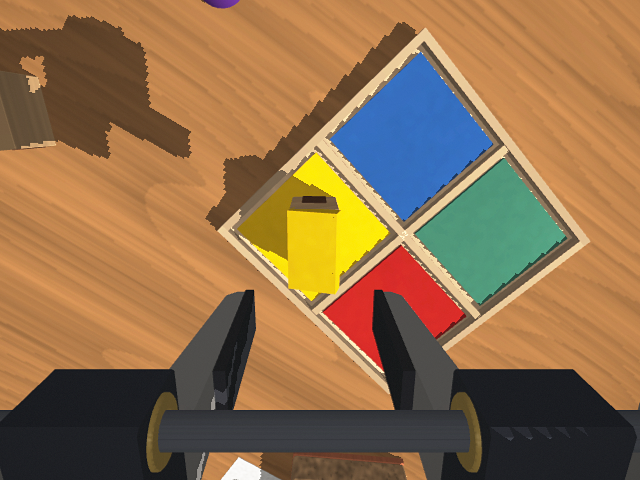

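The shed stands on yellow, with its roof at (313,250). Next is the green tree; I'll keep the yaw, since the tree is round and its neighbours are over 90 mm away.

Request:
carry_out(plan=[[0.75,0,1.3,-2.2,0,0,0],[0.75,0,2.8,-4.7,0,0,0],[0.75,0,2.8,-4.7,0,0,0],[0.75,0,2.8,-4.7,0,0,0],[0.75,0,2.8,-4.7,0,0,0],[0.75,0,2.8,-4.7,0,0,0],[0.75,0,2.8,-4.7,0,0,0],[0.75,1,0,0,0,0,0],[0.75,2,0,0,0,0,0],[0.75,0,0,0,0,0,0]])

```text
time: 11.85
tcp_pos: [468.5, 208.9, 104.9]
orientation: [0.621, 0.324, 0.632, -0.333]
force: [-0.2, -0.0, 0.1]
grip_width: 69.1
```

Run:
```python
from h import *
to([479.2,203.3,100])
c=bot.get_calibration('wrist');im=bot.snapshot('wrist');cv2.imwrite('pics/w5.png',im[:,:,::-1])
b=blobs(im,'green')[0];r=cv2.minAreaRect(b);print(r,onz(c,*r[0],42))
```

```text
t 11.85 tcp [468.5 208.9 104.9] w 69.1 F [-0.2 -0.   0.1] j [0.41 0.33 1.95 0.01 0.88 1.38]
tool x [-0.02  -0.004 -1.   ] jaw z [ 0.569 -0.822 -0.008] jaw yaw -55.3
shift cm [0.47 0.57 1.08]
turn rotvec [ 0.    -0.008  0.019]
((332.5, 251.0), (70.0, 61.0), 90.0) [480.23365887 203.51411234  42.        ]
```

View pics/w5.png

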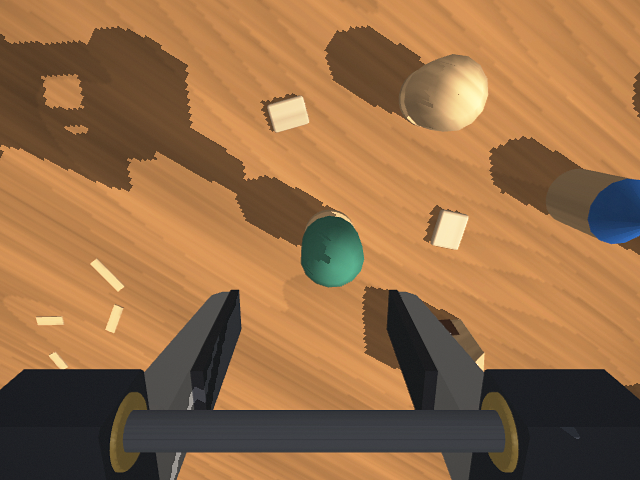

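The view shows the tree crown at (332,251) and the bare house behind the right finger at (455,340). I'll compute that clearance before descending.

Run:
```python
from h import *
c=bot.get_calibration('top')
print('bare house',onz(c,284,314,50).round(0),'bare tree',onz(c,220,227,40).round(0),'purple',onz(c,339,225,40).round(0),'pink',onz(c,322,186,40).round(0))
```

```text
bare house [452.  78.  50.] bare tree [586. 204.  40.] purple [611.   3.  40.] pink [677.  39.  40.]
```

Request:
carry_out(plan=[[0.75,0.3,0.57,1.08,0,-0.008,0.019],[0.75,2,0,0,0,0,0],[0.75,2,0,0,0,0,0],[0.75,0,0,0,0,0,0]])

```text
time: 12.4
tcp_pos: [484.1, 200.1, 63.1]
orientation: [0.628, 0.331, 0.623, -0.327]
force: [-0.6, -0.1, 0.3]
grip_width: 68.8
```

```bash
python3 -c "
from h import *
to([480,203.4,16])"
```

```text
t 12.4 tcp [484.1 200.1  63.1] w 68.8 F [-0.6 -0.1  0.3] j [ 0.39  0.4   1.98 -0.    0.76  1.36]
tool x [ 0.008  0.002 -1.   ] jaw z [ 0.566 -0.824  0.003] jaw yaw -55.5
shift cm [ 4.7  -0.18 -0.52]
turn rotvec [ 0.     0.003 -0.008]
```

Request:
carry_out(plan=[[0.75,1.5,-0.18,-0.55,0,0.003,-0.008],[0.75,1.5,0,0,0,0,0],[0.75,1.1,0,0,0,0,0],[0.75,0.3,0,0,0,0,0],[0.75,0,0,0,0,0,0]])

```text
time: 13.02
tcp_pos: [480.9, 203.6, 17.5]
orientation: [0.626, 0.33, 0.625, -0.329]
force: [-0.3, -0.2, 0.6]
grip_width: 69.0
```

```bash
python3 -c "
from h import *
to([480,203.4,16])"
```

```text
t 13.03 tcp [480.9 203.6  17.5] w 69.0 F [-0.3 -0.2  0.6] j [ 0.4   0.47  1.99 -0.    0.67  1.37]
tool x [ 0.002  0.    -1.   ] jaw z [ 0.566 -0.825  0.001] jaw yaw -55.5
shift cm [ 0.15 -0.08 -0.03]
turn rotvec [ 0.     0.001 -0.002]
```

Request:
carry_out(plan=[[0.75,0.1,-0.08,0,0,0,0],[0,0,0,0,0,0,0],[0,0,0,0,0,0,0],[0,0,0,0,0,0,0],[0,0,0,0,0,0,0],[0,0,0,0,0,0,0],[0,-1,0,0,0,0,0],[0,-3,0,0,0,0,0],[0,-4,0,0,0,0,0],[0,-4,0,0,0,0,0],[0,0,0,0,0,0,0]])

```text
time: 14.4
tcp_pos: [480.3, 203.3, 143.0]
orientation: [0.627, 0.33, 0.625, -0.329]
force: [0.4, 0.5, -1.4]
grip_width: 37.8
```

```bash
python3 -c "
from h import *
to([581,-272.3,140])"
```

```text
t 14.4 tcp [480.3 203.3 143. ] w 37.8 F [ 0.4  0.5 -1.4] j [ 0.4   0.28  1.92 -0.    0.94  1.37]
tool x [ 0.004  0.001 -1.   ] jaw z [ 0.566 -0.824  0.001] jaw yaw -55.5
shift cm [  0.29 -18.61  44.91]
turn rotvec [ 0.     0.001 -0.004]
```

Request:
carry_out(plan=[[0,0,-1.0,2.5,0,0,0],[0,0,-2.1,5,0,0,0],[0,0,-2.1,5,0,0,0],[0,0,-2.1,5,0,0,0],[0,0,-2.1,5,0,0,0],[0,0,-2.1,5,0,0,0],[0,0,-2.1,5,0,0,0],[0,0,-2.1,5,0,0,0],[0,0,-2.1,5,0,0,0],[0,0,-1,2.5,0,0,0],[0,0,0,0,0,0,0]])

```text
time: 15.78
tcp_pos: [578.1, -288.0, 134.4]
orientation: [0.624, 0.329, 0.628, -0.328]
force: [-0.7, -0.4, -0.2]
grip_width: 37.8
```

```bash
python3 -c "
from h import *
to([581,-272.3,65])"
```

```text
t 15.78 tcp [ 578.1 -288.   134.4] w 37.8 F [-0.7 -0.4 -0.2] j [-0.47  0.47  1.65  0.    1.03  0.5 ]
tool x [-0.005  0.004 -1.   ] jaw z [ 0.568 -0.823 -0.006] jaw yaw -55.4
shift cm [ 6.94  1.14 -1.08]
turn rotvec [ 0.    -0.006  0.001]
```

Request:
carry_out(plan=[[0,0.5,1.1,-1.0,0,-0.006,0.001],[0,2,0,0,0,0,0],[0,2.5,0,0,0,0,0],[0,1.5,0,0,0,0,0],[0,0,0,0,0,0,0]])

```text
time: 16.4
tcp_pos: [579.7, -263.0, 65.5]
orientation: [0.625, 0.328, 0.628, -0.327]
force: [-0.5, -0.1, -0.6]
grip_width: 37.4
```

Run:
```python
from h import *
to([581,-272.3,26])
c=bot.get_calibration('wrist');im=bot.snapshot('wrist');cv2.imwrite('pics/w6.png',im[:,:,::-1])
```

```text
t 16.4 tcp [ 579.7 -263.    65.5] w 37.4 F [-0.5 -0.1 -0.6] j [-0.43  0.54  1.71  0.    0.89  0.53]
tool x [-0.004  0.003 -1.   ] jaw z [ 0.571 -0.821 -0.005] jaw yaw -55.2
shift cm [ 3.95 -0.42  0.86]
turn rotvec [ 0.    -0.005  0.001]
```

View pics/w6.png

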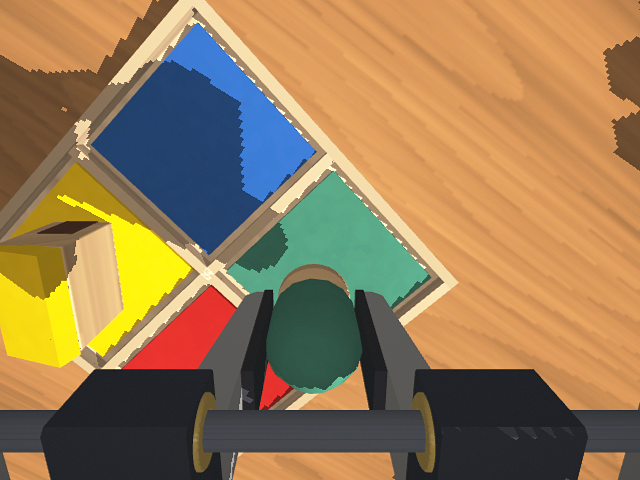

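The tree is upright in the jaws over green. Descend.

Request:
carry_out(plan=[[0,1,-0.42,0.86,0,-0.005,0.001],[0,1.2,0,0,0,0,0],[0,0.9,0,0,0,0,0],[0,0.2,0,0,0,0,0],[0,0,0,0,0,0,0]])

```text
time: 17.08
tcp_pos: [582.8, -274.1, 32.6]
orientation: [0.628, 0.327, 0.625, -0.328]
force: [-0.5, -0.8, -0.4]
grip_width: 37.7
```

```bash
python3 -c "
from h import *
to([581,-272.3,25.5])"
```

```text
t 17.07 tcp [ 582.8 -274.1   32.6] w 37.7 F [-0.5 -0.8 -0.4] j [-0.44  0.59  1.72 -0.    0.83  0.52]
tool x [ 0.004 -0.002 -1.   ] jaw z [ 0.571 -0.821  0.004] jaw yaw -55.2
shift cm [ 0.7  -0.05 -0.25]
turn rotvec [ 0.     0.004 -0.002]
```

Request:
carry_out(plan=[[0,0.35,-0.05,-0.25,0,0.004,-0.002],[0,0.25,0,0,0,0,0],[0,0.15,0,0,0,0,0],[0,0.1,0,0,0,0,0],[0,0,0,0,0,0,0]])

```text
time: 17.7
tcp_pos: [581.4, -272.4, 26.8]
orientation: [0.627, 0.327, 0.626, -0.328]
force: [-0.4, 0.2, -0.9]
grip_width: 37.7
```

```bash
python3 -c "
from h import *
to([581,-272.3,25.5])"
```

```text
t 17.7 tcp [ 581.4 -272.4   26.8] w 37.7 F [-0.4  0.2 -0.9] j [-0.44  0.59  1.72 -0.    0.82  0.52]
tool x [ 0.001 -0.001 -1.   ] jaw z [ 0.571 -0.821  0.001] jaw yaw -55.2
shift cm [ 0.13 -0.03 -0.04]
turn rotvec [ 0.     0.001 -0.   ]
```

Request:
carry_out(plan=[[0,0.12,0,0,0,0,0],[0,0.12,0,0,0,0,0],[0,0,0,0,0,0,0]])

```text
time: 18.08
tcp_pos: [581.8, -272.6, 26.6]
orientation: [0.627, 0.327, 0.626, -0.328]
force: [-0.2, 0.4, -0.3]
grip_width: 37.7
```

Request:
carry_out(plan=[[0,0.25,0,0,0,0,0],[0,0.2,0,0,0,0,0]])

```text
time: 18.32
tcp_pos: [582.1, -272.6, 25.5]
orientation: [0.627, 0.327, 0.626, -0.328]
force: [-8.3, 4.1, 25.2]
grip_width: 37.8
```

```bash
python3 -c "
from h import *
for i in range(2): st()"
```

```text
t 18.32 tcp [ 582.1 -272.6   25.5] w 37.8 F [-8.3  4.1 25.2] j [-0.44  0.6   1.72 -0.    0.82  0.52]
tool x [ 0.002 -0.001 -1.   ] jaw z [ 0.571 -0.821  0.002] jaw yaw -55.2
t 18.32 tcp [ 582.1 -272.6   25.5] w 37.8 F [-8.3  4.1 25.2] j [-0.44  0.6   1.72 -0.    0.82  0.52]
tool x [ 0.002 -0.001 -1.   ] jaw z [ 0.571 -0.821  0.002] jaw yaw -55.2
```

The foot is in firm contact with the panel (25 N). I'll ease off, release and lift.

Request:
carry_out(plan=[[0,-0.06,0,0,0,0,0],[0,0,0,0,0,0,0],[0.5,0,0,0,0,0,0],[0.62,0,0,0,0,0,0],[0.62,0,0,0,0,0,0],[0.62,-2,0,0,0,0,0],[0.62,-4,0,0,0,0,0],[0.62,-4,0,0,0,0,0],[0.62,-3,0,0,0,0,0],[0.62,0,0,0,0,0,0]])

```text
time: 19.58
tcp_pos: [582.6, -272.8, 164.4]
orientation: [0.628, 0.327, 0.625, -0.328]
force: [0.9, -0.4, -0.6]
grip_width: 57.0
```

Run:
```python
from h import *
to([597,81.5,150],0)
c=bot.get_calibration('wrist');im=bot.snapshot('wrist');cv2.imwrite('pics/w7.png',im[:,:,::-1])
```

```text
t 19.57 tcp [ 582.6 -272.8  164.4] w 57.0 F [ 0.9 -0.4 -0.6] j [-0.44  0.43  1.64 -0.    1.07  0.52]
tool x [ 0.004 -0.002 -1.   ] jaw z [ 0.571 -0.821  0.004] jaw yaw -55.2
shift cm [  1.36  21.41 -28.27]
turn rotvec [-0.963  0.005  0.   ]
```

View pics/w7.png

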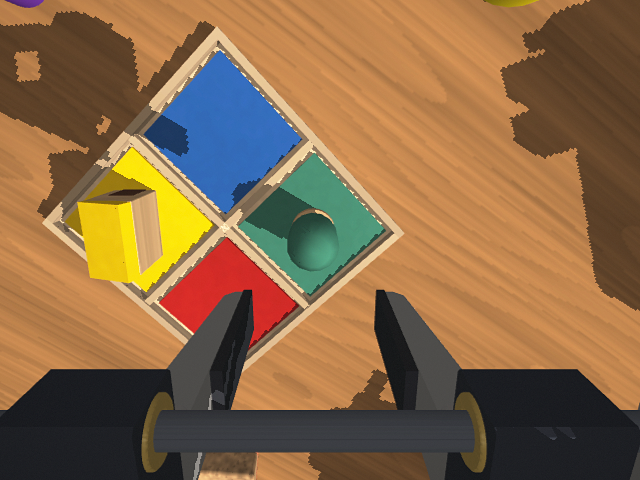

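The tree stands on green, with its crown at (313,240). Next is the blue tower, with the jaws turned to yaw 10° so that both fingers stay clear of purple and pink.

Request:
carry_out(plan=[[0.75,0,0,0,-0.162,0,0],[0.75,0,0,0,-0.162,0,0],[0.75,0,0,0,-0.162,0,0],[0.75,0,0,0,-0.162,0,0],[0.75,0,0,0,-0.162,0,0],[0.75,0,0,0,-0.162,0,0],[0.75,0,0,0,-0.162,0,0],[0.75,0,0,0,0,0,0]])

```text
time: 20.62
tcp_pos: [575.3, -269.4, 152.6]
orientation: [0.699, -0.07, 0.708, 0.075]
force: [-0.2, -0.0, -0.6]
grip_width: 68.8
```

```bash
python3 -c "
from h import *
to([597,81.5,150],10)"
```

```text
t 20.62 tcp [ 575.3 -269.4  152.6] w 68.8 F [-0.2 -0.  -0.6] j [-0.44  0.44  1.65 -0.    1.06 -0.65]
tool x [-0.013  0.006 -1.   ] jaw z [ 0.979  0.205 -0.011] jaw yaw 11.8
shift cm [ 0.43 33.9   9.3 ]
turn rotvec [ 0.031 -0.011 -0.008]
```

Request:
carry_out(plan=[[0.75,0,2.4,0.7,0.031,-0.011,-0.008],[0.75,0,5.2,1.4,0,0,0],[0.75,0,5.2,1.4,0,0,0],[0.75,0,5.2,1.4,0,0,0],[0.75,0,5.2,1.4,0,0,0],[0.75,0,5.2,1.4,0,0,0],[0.75,0,5.0,1.4,0,0,0],[0.75,1,0,0,0,0,0],[0.75,0,0,0,0,0,0]])

```text
time: 21.75
tcp_pos: [608.7, 84.4, 135.9]
orientation: [0.703, -0.047, 0.708, 0.048]
force: [0.7, -0.5, -0.5]
grip_width: 68.9
```

Run:
```python
from h import *
to([597,81.5,100],10)
c=bot.get_calibration('wrist');im=bot.snapshot('wrist');cv2.imwrite('pics/w8.png',im[:,:,::-1])
b=blobs(im,'blue',300)
for x in b:
    r=cv2.minAreaRect(x);print(r,onz(c,*r[0],50))
```

```text
t 21.75 tcp [608.7  84.4 135.9] w 68.9 F [ 0.7 -0.5 -0.5] j [ 0.13  0.42  1.72  0.    1.01 -0.  ]
tool x [-0.008 -0.    -1.   ] jaw z [ 0.991  0.134 -0.008] jaw yaw 7.7
shift cm [ 3.6  -0.13 -1.17]
turn rotvec [-0.04  -0.008 -0.001]
((296.5, 252.0), (52.0, 55.0), 90.0) [596.31690798  82.45852164  50.        ]
((278.5, 465.5), (27.0, 101.0), 90.0) [604.00109753 -99.80341701  50.        ]
```

View pics/w8.png

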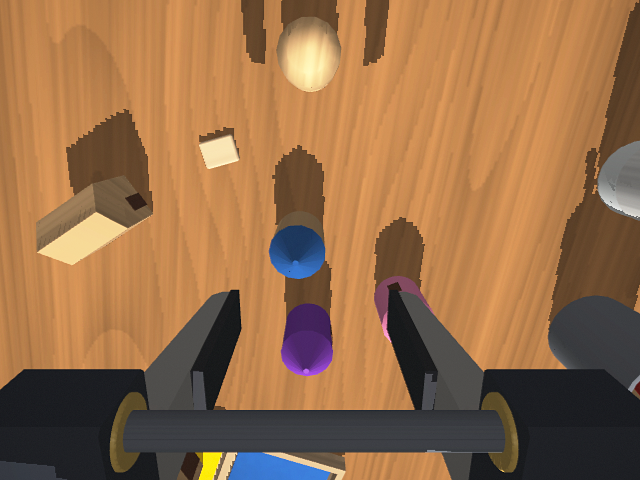

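The view shows the blue cone at (297,252), with purple (306,340) and pink (400,300) closer to the camera. The fingers will straddle blue along x. Descend.

Request:
carry_out(plan=[[0.72,1,-0.15,-1.2,-0.04,-0.008,0],[0.72,2.5,0,0,0,0,0],[0.72,2.5,0,0,0,0,0],[0.72,0.8,0,0,0,0,0],[0.72,0,0,0,0,0,0]])

```text
time: 22.42
tcp_pos: [597.9, 74.1, 68.3]
orientation: [0.706, -0.057, 0.704, 0.057]
force: [-0.7, 0.2, 0.3]
grip_width: 66.2
```

```bash
python3 -c "
from h import *
to([597,82,10],10)"
```

```text
t 22.43 tcp [597.9  74.1  68.3] w 66.2 F [-0.7  0.2  0.3] j [ 0.12  0.49  1.8   0.    0.85 -0.04]
tool x [ 0.002  0.001 -1.   ] jaw z [0.987 0.161 0.003] jaw yaw 9.3
shift cm [5.83 0.79 0.03]
turn rotvec [-0.013  0.003 -0.   ]
```

Request:
carry_out(plan=[[0.72,0.3,0.8,0,-0.013,0.003,0],[0.72,1.2,0,0,0,0,0],[0.72,1.5,0,0,0,0,0],[0.72,0,0,0,0,0,0]])

```text
time: 22.92
tcp_pos: [597.8, 82.5, 38.1]
orientation: [0.705, -0.062, 0.704, 0.062]
force: [0.7, -0.8, 0.5]
grip_width: 66.2
```

```bash
python3 -c "
from h import *
to([597,82,10],10)"
```

```text
t 22.93 tcp [597.8  82.5  38.1] w 66.2 F [ 0.7 -0.8  0.5] j [ 0.13  0.53  1.81  0.    0.8  -0.04]
tool x [ 0.002  0.001 -1.   ] jaw z [0.985 0.174 0.002] jaw yaw 10.0
shift cm [ 2.81 -0.04 -0.09]
turn rotvec [ 0.001  0.002 -0.   ]
```

Request:
carry_out(plan=[[0.72,1.3,0,-0.1,0,0.002,0],[0.72,1.1,0,0,0,0,0],[0.72,0.35,0,0,0,0,0],[0.72,0.1,0,0,0,0,0],[0.72,0,0,0,0,0,0]])

```text
time: 23.55
tcp_pos: [596.7, 82.3, 7.3]
orientation: [0.704, -0.062, 0.705, 0.062]
force: [0.5, 0.2, -0.6]
grip_width: 65.9
```

```bash
python3 -c "
from h import *
to([597,82,10],10)"
```

```text
t 23.55 tcp [596.7  82.3   7.3] w 65.9 F [ 0.5  0.2 -0.6] j [ 0.13  0.58  1.82  0.    0.75 -0.04]
tool x [-0.001  0.    -1.   ] jaw z [ 0.985  0.174 -0.001] jaw yaw 10.0
shift cm [-0.27 -0.03  0.02]
turn rotvec [ 0.001 -0.001 -0.   ]
```

Request:
carry_out(plan=[[0.72,-0.3,0,0,0,0,0],[0.72,0,0,0,0,0,0],[0,0,0,0,0,0,0],[0,0,0,0,0,0,0],[0,0,0,0,0,0,0],[0,0,0,0,0,0,0],[0,0,0,0,0,0,0]])

```text
time: 24.42
tcp_pos: [597.4, 82.4, 11.6]
orientation: [0.705, -0.062, 0.704, 0.062]
force: [-0.3, -0.8, 0.6]
grip_width: 37.6
```

Request:
carry_out(plan=[[0,-1,0,0,0,0,0],[0,-3,0,0,0,0,0],[0,-4,0,0,0,0,0],[0,-4,0,0,0,0,0],[0,0,0,0,0,0,0]])

```text
time: 25.05
tcp_pos: [597.1, 82.3, 136.9]
orientation: [0.705, -0.062, 0.704, 0.062]
force: [-0.6, -0.2, -0.5]
grip_width: 37.5
```

```bash
python3 -c "
from h import *
to([602.5,-173,135])"
```

```text
t 25.05 tcp [597.1  82.3 136.9] w 37.5 F [-0.6 -0.2 -0.5] j [ 0.13  0.4   1.75  0.    0.99 -0.04]
tool x [ 0.001  0.    -1.   ] jaw z [0.985 0.174 0.001] jaw yaw 10.0
shift cm [  0.18 -25.23  -3.91]
turn rotvec [ 0.     0.001 -0.   ]
```

Request:
carry_out(plan=[[0,0,-2.4,-0.4,0,0,0],[0,0,-4.9,-0.8,0,0,0],[0,0,-4.9,-0.8,0,0,0],[0,0,-4.9,-0.8,0,0,0],[0,0,-4.9,-0.8,0,0,0],[0,0,-2.4,-0.4,0,0,0],[0,0,0,0,0,0,0]])

```text
time: 25.92
tcp_pos: [596.9, -171.1, 132.0]
orientation: [0.703, -0.062, 0.706, 0.063]
force: [0.2, -0.1, -0.8]
grip_width: 37.4
```

```bash
python3 -c "
from h import *
to([602.5,-173,70])"
```

```text
t 25.93 tcp [ 596.9 -171.1  132. ] w 37.4 F [ 0.2 -0.1 -0.8] j [-0.28  0.44  1.71  0.    1.   -0.46]
tool x [-0.005  0.002 -1.   ] jaw z [ 0.984  0.176 -0.005] jaw yaw 10.1
shift cm [ 6.19 -0.3   0.55]
turn rotvec [-0.    -0.005 -0.003]
```

Request:
carry_out(plan=[[0,1,-0.3,0.5,0,-0.005,-0.003],[0,2.2,0,0,0,0,0],[0,2,0,0,0,0,0],[0,0.5,0,0,0,0,0],[0,0,0,0,0,0,0]])

```text
time: 26.55
tcp_pos: [602.3, -168.0, 70.2]
orientation: [0.704, -0.063, 0.705, 0.064]
force: [-0.1, 0.3, -0.5]
grip_width: 37.6
```

Run:
```python
from h import *
to([602.5,-173,21])
c=bot.get_calibration('wrist');im=bot.snapshot('wrist');cv2.imwrite('pics/w9.png',im[:,:,::-1])
```

```text
t 26.55 tcp [ 602.3 -168.    70.2] w 37.6 F [-0.1  0.3 -0.5] j [-0.27  0.52  1.74  0.    0.89 -0.46]
tool x [-0.002  0.001 -1.   ] jaw z [ 0.984  0.18  -0.001] jaw yaw 10.4
shift cm [ 4.92 -0.51 -0.06]
turn rotvec [-0.    -0.001 -0.002]
```

View pics/w9.png

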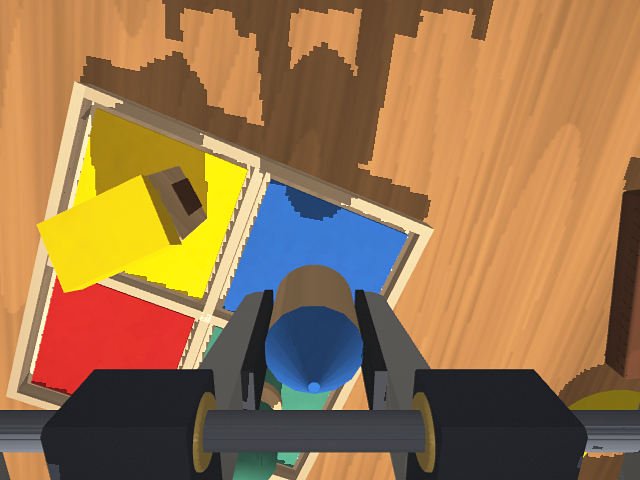

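The tower is held upright over blue. Descend.

Request:
carry_out(plan=[[0,1,-0.5,-0.05,0,0,0],[0,1.8,0,0,0,0,0],[0,1.2,0,0,0,0,0],[0,0.3,0,0,0,0,0],[0,0,0,0,0,0,0]])

```text
time: 27.22
tcp_pos: [603.4, -173.5, 25.2]
orientation: [0.704, -0.064, 0.704, 0.064]
force: [-1.1, -0.7, -0.1]
grip_width: 37.8
```

```bash
python3 -c "
from h import *
to([602.5,-173,20.6])"
```

```text
t 27.23 tcp [ 603.4 -173.5   25.2] w 37.8 F [-1.1 -0.7 -0.1] j [-0.28  0.58  1.75  0.    0.81 -0.46]
tool x [ 0.     0.001 -1.   ] jaw z [0.984 0.18  0.   ] jaw yaw 10.4
shift cm [ 0.46  0.06 -0.08]
turn rotvec [ 0.     0.    -0.001]
```

Request:
carry_out(plan=[[0,0.2,0,-0.05,0,0,0],[0,0.2,0,0,0,0,0],[0,0.15,0,0,0,0,0],[0,0.1,0,0,0,0,0]])

```text
time: 27.72
tcp_pos: [603.6, -173.7, 20.5]
orientation: [0.705, -0.064, 0.704, 0.064]
force: [-5.0, 1.3, 15.3]
grip_width: 37.6
```

Request:
carry_out(plan=[[0,0.15,0,0,0,0,0]])

```text
time: 27.85
tcp_pos: [603.6, -173.7, 20.5]
orientation: [0.705, -0.064, 0.704, 0.064]
force: [-6.0, 2.4, 18.3]
grip_width: 37.4
```

Contact at z 20.5, as predicted. Ease off, release and lift.

Request:
carry_out(plan=[[0,-0.06,0,0,0,0,0],[0,0,0,0,0,0,0],[0.5,0,0,0,0,0,0],[0.62,0,0,0,0,0,0],[0.62,0,0,0,0,0,0],[0.62,-2,0,0,0,0,0],[0.62,-4,0,0,0,0,0],[0.62,-4,0,0,0,0,0],[0.62,-3,0,0,0,0,0],[0.62,0,0,0,0,0,0]])

```text
time: 29.1
tcp_pos: [604.3, -174.0, 160.5]
orientation: [0.706, -0.064, 0.702, 0.064]
force: [-1.0, -0.2, 0.2]
grip_width: 56.9
```

Run:
```python
from h import *
to([595.5,346,150],16.5)
c=bot.get_calibration('wrist');im=bot.snapshot('wrist');cv2.imwrite('pics/w10.png',im[:,:,::-1])
```

```text
t 29.1 tcp [ 604.3 -174.   160.5] w 56.9 F [-1.  -0.2  0.2] j [-0.28  0.41  1.68  0.    1.05 -0.46]
tool x [ 0.005 -0.001 -1.   ] jaw z [0.984 0.18  0.005] jaw yaw 10.4
shift cm [ 1.01 51.31  8.49]
turn rotvec [-0.107  0.005  0.002]
```

View pics/w10.png

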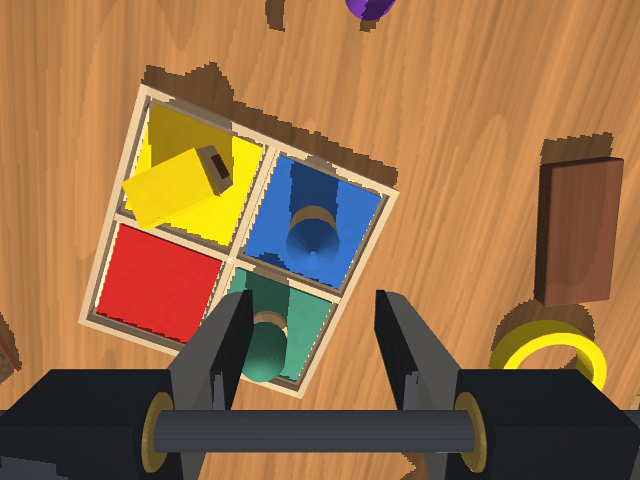

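The tower stands on blue, with its cone at (313,240). Before reaching for the red house I'll check the sander knob's position against the gripper body.

Run:
```python
from h import *
ct=bot.get_calibration('top');cs=bot.get_calibration('scene')
it=cv2.imread('pics/top0.png')[:,:,::-1].copy();isc=cv2.imread('pics/scene0.png')[:,:,::-1].copy()
def tri(a,b):
    o1,d1=ray(ct,*a);o2,d2=ray(cs,*b);A=np.c_[d1,-d2];t=np.linalg.lstsq(A,o2-o1,rcond=None)[0];p,q=o1+d1*t[0],o2+d2*t[1]
    return ((p+q)/2).round(1),np.linalg.norm(p-q).round(1)
for b in blobs(it,'red'): print('top',cv2.boundingRect(b))
for b in blobs(isc,'red'): print('scene',cv2.boundingRect(b))
cv2.imwrite('pics/crop4.png',cv2.resize(isc[320:480,400:640],None,fx=3,fy=3,interpolation=cv2.INTER_CUBIC)[:,:,::-1])
print(tri((95.5,163.5),(507,375)))
print('front px at z 40,60,80,100',[onz(ct,107,164,z).round(0) for z in(40,60,80,100)])
```

```text
top (449, 286, 63, 65)
top (118, 200, 37, 25)
top (84, 157, 24, 14)
top (248, 44, 18, 21)
top (621, 116, 19, 25)
top (334, 72, 11, 26)
scene (72, 77, 99, 74)
scene (0, 166, 66, 55)
scene (215, 173, 52, 30)
scene (456, 304, 35, 22)
scene (0, 128, 34, 18)
scene (495, 364, 25, 22)
scene (274, 294, 20, 20)
scene (580, 408, 48, 21)
scene (217, 265, 11, 55)
(array([677.2, 437.4,  38.5]), np.float64(0.9))
front px at z 40,60,80,100 [array([678., 416.,  40.]), array([671., 406.,  60.]), array([665., 397.,  80.]), array([658., 387., 100.])]
```

View pics/crop4.png

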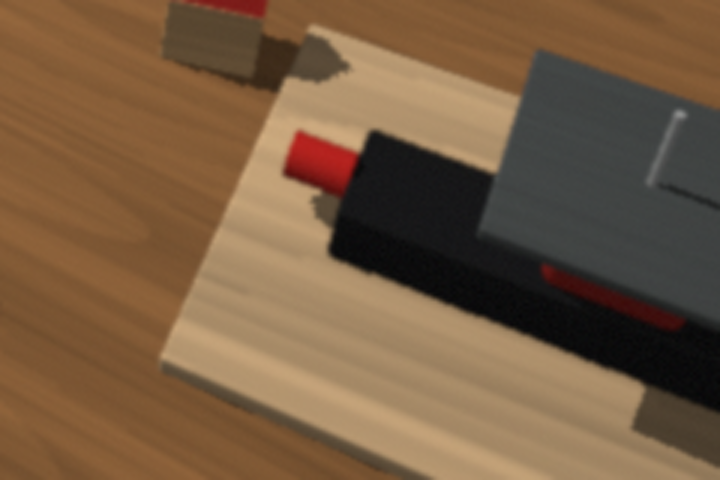

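The knob top is at about z 50, well below the gripper body (about 98 at grasp height), so it's clear. Travel to the red house.

Request:
carry_out(plan=[[0.7,0,2.6,0.4,0,0.005,0.002],[0.7,0,5.3,0.8,0,0,0],[0.7,0,5.3,0.8,0,0,0],[0.7,0,5.3,0.8,0,0,0],[0.7,0,5.3,0.8,0,0,0],[0.7,0,5.3,0.8,0,0,0],[0.7,0,5.3,0.8,0,0,0],[0.7,0,5.3,0.8,0,0,0],[0.7,0,5.3,0.8,0,0,0],[0.7,0,4.5,0.8,0,0,0],[0.7,0,0,0,-0.1,0,0],[0.7,0,0,0,0,0,0]])

```text
time: 30.65
tcp_pos: [579.6, 340.5, 143.7]
orientation: [0.692, -0.1, 0.708, 0.098]
force: [0.0, 0.6, -0.8]
grip_width: 64.5
```

Run:
```python
from h import *
import json
to([595.5,346,110],16.5)
c=bot.get_calibration('wrist');im=bot.snapshot('wrist');cv2.imwrite('pics/w11.png',im[:,:,::-1])
for b in blobs(im,'red',300):
    r=cv2.minAreaRect(b);print(r,onz(c,*r[0],54).round(1))
    P=[onz(c,*p,50)[:2] for p in cv2.boxPoints(r)]
    for e in(P[1]-P[0],P[2]-P[1]):print('   edge',np.linalg.norm(e).round(1),'ang',(np.degrees(np.arctan2(e[1],e[0]))%180).round(1))
w=json.load(open('w1.json'))
print('board',[onz(w,*p,12).round(0) for p in((160,130),(175,0))])
```

```text
t 30.65 tcp [579.6 340.5 143.7] w 64.5 F [ 0.   0.6 -0.8] j [0.53 0.5  1.57 0.01 1.09 0.24]
tool x [-0.023 -0.005 -1.   ] jaw z [ 0.961  0.277 -0.023] jaw yaw 16.1
shift cm [3.33 0.08 1.75]
turn rotvec [-0.007 -0.023 -0.002]
((341.18011474609375, 247.13629150390625), (53.000701904296875, 79.7601318359375), 2.12109637260437) [594.7 347.2  54. ]
   edge 57.8 ang 104.1
   edge 35.5 ang 14.2
((498.899169921875, 151.16973876953125), (39.5582275390625, 52.68044662475586), 16.699243545532227) [670.8 435.7  54. ]
   edge 31.7 ang 95.7
   edge 25.4 ang 0.5
board [array([562., 385.,  12.]), array([676., 397.,  12.])]
```

View pics/w11.png

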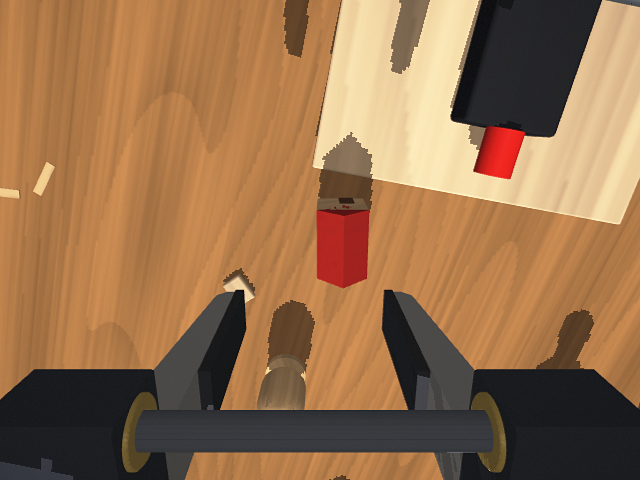

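The house is seen end-on at (343,250), aligned with the jaws, and the board edge lies beyond its far end. I'll refine the centre from its eave corners.

Run:
```python
from h import *
c=bot.get_calibration('wrist')
P=np.array([onz(c,*p,45)[:2] for p in((317,279),(367,278),(369,211),(317,211))]);print(P.round(1),P.mean(0))
print('ridge',onz(c,344,287,63),onz(c,343,212,63))
to(list(P.mean(0))+[80],16.2)
```

```text
[[586.3 316.5]
 [620.6 327.5]
 [606.5 374.6]
 [572.4 364.6]] [596.44937003 345.81551629]
ridge [603.71463633 323.16256078  63.        ] [587.69161867 372.4935395   63.        ]
t 30.7 tcp [579.7 340.4 143.8] w 64.4 F [0.5 0.6 0.5] j [0.52 0.5  1.57 0.01 1.09 0.24]
tool x [-0.023 -0.005 -1.   ] jaw z [ 0.961  0.275 -0.023] jaw yaw 16.0
shift cm [6.33 0.04 1.91]
turn rotvec [-0.004 -0.023 -0.002]
```

Request:
carry_out(plan=[[0.7,1,0.05,1.85,-0.015,-0.023,-0.002],[0.7,2.5,0,0,0,0,0],[0.7,2.3,0,0,0,0,0],[0.7,0.5,0,0,0,0,0],[0.7,0,0,0,0,0,0]])

```text
time: 31.32
tcp_pos: [601.7, 343.8, 76.3]
orientation: [0.701, -0.101, 0.698, 0.101]
force: [-1.0, 0.1, -0.1]
grip_width: 64.1
```

```bash
python3 -c "
from h import *
to([596,346.5,10],17)"
```

```text
t 31.32 tcp [601.7 343.8  76.3] w 64.1 F [-1.   0.1 -0.1] j [ 0.52  0.59  1.58 -0.    0.96  0.23]
tool x [ 0.004  0.001 -1.   ] jaw z [0.959 0.283 0.004] jaw yaw 16.4
shift cm [ 6.63  0.43 -0.49]
turn rotvec [-0.01   0.004  0.001]
```

Request:
carry_out(plan=[[0.7,0.5,0.43,-0.5,-0.01,0.004,0.001],[0.7,1.5,0,0,0,0,0],[0.7,1.5,0,0,0,0,0],[0.7,0,0,0,0,0,0]])

```text
time: 31.82
tcp_pos: [596.2, 347.0, 40.4]
orientation: [0.7, -0.104, 0.699, 0.105]
force: [0.7, 0.1, 0.4]
grip_width: 64.5
```

```bash
python3 -c "
from h import *
to([596,346.5,10],17)"
```

```text
t 31.82 tcp [596.2 347.   40.4] w 64.5 F [0.7 0.1 0.4] j [0.52 0.63 1.6  0.   0.9  0.23]
tool x [ 0.002  0.001 -1.   ] jaw z [0.956 0.293 0.002] jaw yaw 17.0
shift cm [ 3.04 -0.05 -0.04]
turn rotvec [ 0.     0.002 -0.001]
```

Request:
carry_out(plan=[[0.7,1.3,-0.05,-0.04,0,0,0],[0.7,1.1,0,0,0,0,0],[0.7,0.3,0,0,0,0,0],[0.7,0,0,0,0,0,0]])

```text
time: 32.33
tcp_pos: [596.1, 346.5, 11.4]
orientation: [0.7, -0.104, 0.699, 0.105]
force: [-0.5, -0.8, 0.1]
grip_width: 64.2
```

```bash
python3 -c "
from h import *
to([596,346.5,10],17)"
```

```text
t 32.33 tcp [596.1 346.5  11.4] w 64.2 F [-0.5 -0.8  0.1] j [0.52 0.67 1.61 0.   0.85 0.23]
tool x [ 0.002  0.001 -1.   ] jaw z [0.956 0.293 0.002] jaw yaw 17.0
shift cm [ 0.14  0.01 -0.01]
turn rotvec [ 0.     0.002 -0.001]
```

Request:
carry_out(plan=[[0.7,0.05,0,0,0,0,0],[0,0,0,0,0,0,0],[0,0,0,0,0,0,0],[0,0,0,0,0,0,0],[0,0,0,0,0,0,0],[0,0,0,0,0,0,0]])

```text
time: 33.08
tcp_pos: [596.8, 346.8, 12.0]
orientation: [0.701, -0.104, 0.698, 0.105]
force: [-0.3, 1.0, -0.4]
grip_width: 35.8
```

Request:
carry_out(plan=[[0,-1,0,0,0,0,0],[0,-3,0,0,0,0,0],[0,-4,0,0,0,0,0],[0,-4.5,0,0,0,0,0],[0,0,0,0,0,0,0]])

```text
time: 33.7
tcp_pos: [596.4, 346.6, 142.7]
orientation: [0.701, -0.104, 0.698, 0.105]
force: [0.3, 0.3, -1.4]
grip_width: 35.7
```

```bash
python3 -c "
from h import *
to([481.3,-251.9,140])"
```

```text
t 33.7 tcp [596.4 346.6 142.7] w 35.7 F [ 0.3  0.3 -1.4] j [0.52 0.52 1.55 0.   1.07 0.23]
tool x [ 0.004  0.002 -1.   ] jaw z [0.956 0.293 0.004] jaw yaw 17.0
shift cm [  0.09 -53.86 -28.52]
turn rotvec [ 0.     0.004 -0.001]
```

The house is gripped (35.7 mm). Carry it to red.

Request:
carry_out(plan=[[0,0,-2.2,-1.1,0,0,0],[0,0,-4.4,-2.3,0,0,0],[0,0,-4.4,-2.3,0,0,0],[0,0,-4.4,-2.3,0,0,0],[0,0,-4.4,-2.3,0,0,0],[0,0,-4.4,-2.3,0,0,0],[0,0,-4.4,-2.3,0,0,0],[0,0,-4.4,-2.3,0,0,0],[0,0,-4.4,-2.3,0,0,0],[0,0,-4.4,-2.3,0,0,0],[0,0,-4.4,-2.3,0,0,0],[0,0,-4.4,-2.3,0,0,0],[0,0,-2.2,-1.1,0,0,0],[0,0,0,0,0,0,0]])

```text
time: 35.45
tcp_pos: [461.4, -266.7, 128.7]
orientation: [0.692, -0.102, 0.707, 0.105]
force: [-0.2, 1.4, -0.9]
grip_width: 35.7
```

Run:
```python
from h import *
to([481.3,-251.9,90])
c=bot.get_calibration('wrist');im=bot.snapshot('wrist');cv2.imwrite('pics/w12.png',im[:,:,::-1])
```

```text
t 35.45 tcp [ 461.4 -266.7  128.7] w 35.7 F [-0.2  1.4 -0.9] j [-0.52  0.32  1.89 -0.01  0.94 -0.81]
tool x [-0.022  0.001 -1.   ] jaw z [ 0.957  0.29  -0.021] jaw yaw 16.9
shift cm [3.82 0.81 2.41]
turn rotvec [-0.    -0.021 -0.008]
```

View pics/w12.png

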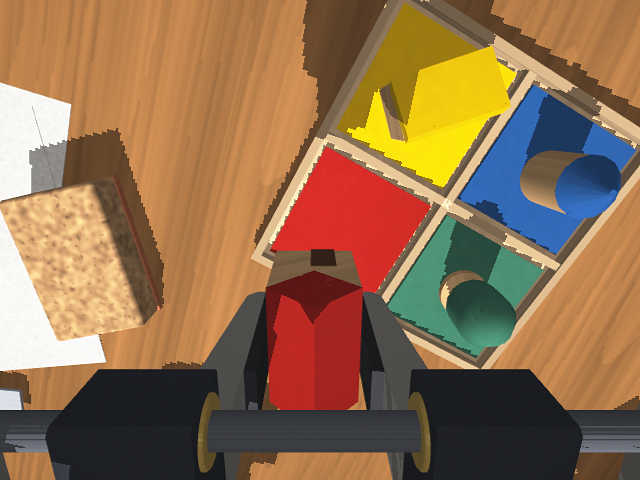

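The house is upright in the jaws and the other three pieces are standing in the tray. Align and descend.

Request:
carry_out(plan=[[0,0.3,0.8,2.3,0,-0.021,-0.008],[0,1.5,0,0,0,0,0],[0,2,0,0,0,0,0],[0,1.0,0,0,0,0,0],[0,0,0,0,0,0,0]])

```text
time: 36.12
tcp_pos: [481.0, -245.5, 75.6]
orientation: [0.698, -0.105, 0.7, 0.107]
force: [-0.1, -0.3, 0.3]
grip_width: 35.7
```

Run:
```python
from h import *
to([481.3,-251.9,21])
```

```text
t 36.12 tcp [ 481.  -245.5   75.6] w 35.7 F [-0.1 -0.3  0.3] j [-0.48  0.4   1.93  0.    0.82 -0.78]
tool x [-0.002  0.002 -1.   ] jaw z [ 0.955  0.296 -0.002] jaw yaw 17.2
shift cm [ 5.46 -0.64 -0.16]
turn rotvec [-0.    -0.002 -0.003]
```

Request:
carry_out(plan=[[0,0.8,-0.65,-0.15,0,-0.002,-0.003],[0,1.5,0,0,0,0,0],[0,1.5,0,0,0,0,0],[0,0.7,0,0,0,0,0],[0,0,0,0,0,0,0]])

```text
time: 36.75
tcp_pos: [481.8, -252.8, 27.7]
orientation: [0.7, -0.106, 0.699, 0.106]
force: [-0.3, 0.1, -0.7]
grip_width: 35.9
```

Run:
```python
from h import *
to([481.3,-251.9,21])
```

```text
t 36.75 tcp [ 481.8 -252.8   27.7] w 35.9 F [-0.3  0.1 -0.7] j [-0.49  0.48  1.94  0.    0.72 -0.79]
tool x [ 0.001 -0.    -1.   ] jaw z [0.955 0.296 0.001] jaw yaw 17.2
shift cm [ 0.67  0.11 -0.02]
turn rotvec [-0.     0.001  0.001]
```

Request:
carry_out(plan=[[0,0.3,0.1,0,0,0,0],[0,0.25,0,0,0,0,0],[0,0.2,0,0,0,0,0],[0,0.12,0,0,0,0,0]])

```text
time: 37.25
tcp_pos: [482.2, -252.2, 20.7]
orientation: [0.7, -0.106, 0.698, 0.105]
force: [-7.2, 3.4, 25.4]
grip_width: 35.8
```

Request:
carry_out(plan=[[0,0.15,0,0,0,0,0]])

```text
time: 37.38
tcp_pos: [482.1, -252.2, 20.7]
orientation: [0.7, -0.106, 0.698, 0.105]
force: [-5.6, 4.0, 22.6]
grip_width: 35.8
```

Contact at z 20.7. Ease off, release, lift and back away.

Request:
carry_out(plan=[[0,-0.06,0,0,0,0,0],[0,0,0,0,0,0,0],[0.5,0,0,0,0,0,0],[0.6,0,0,0,0,0,0],[0.6,0,0,0,0,0,0],[0.6,-2,0,0,0,0,0],[0.6,-4,0,0,0,0,0],[0.6,-4,0,0,0,0,0],[0.6,-4,0,0,0,0,0],[0.6,-3,0,0,0,0,0],[0.6,-2,-5,0,0,0,0],[0.6,0,-5,0,0,0,0],[0.6,0,-5,0,0,0,0],[0.6,0,0,0,0,0,0]])

```text
time: 39.12
tcp_pos: [527.3, -398.7, 218.0]
orientation: [0.7, -0.107, 0.698, 0.106]
force: [1.0, 0.6, -0.3]
grip_width: 55.5
```

Run:
```python
from h import *
st()
c=bot.get_calibration('wrist');im=bot.snapshot('wrist');cv2.imwrite('pics/w13.png',im[:,:,::-1])
im=bot.snapshot('top');cv2.imwrite('pics/top1.png',im[:,:,::-1])
o=cv2.imread('pics/top0.png')[:,:,::-1]
d=cv2.absdiff(im,o).max(2)
for n,(x,y) in {'bare house':(284,315),'bare tree':(220,227)}.items(): print(n,'mean diff',d[y-16:y+16,x-16:x+16].mean().round(2))
im=bot.snapshot('scene');cv2.imwrite('pics/scene1.png',im[:,:,::-1])
```

```text
t 39.12 tcp [ 527.3 -398.7  218. ] w 55.5 F [ 1.   0.6 -0.3] j [-0.65  0.4   1.55  0.    1.18 -0.95]
tool x [ 0.003 -0.002 -1.   ] jaw z [0.955 0.298 0.002] jaw yaw 17.3
bare house mean diff 45.79
bare tree mean diff 15.13
```

View pics/top1.png

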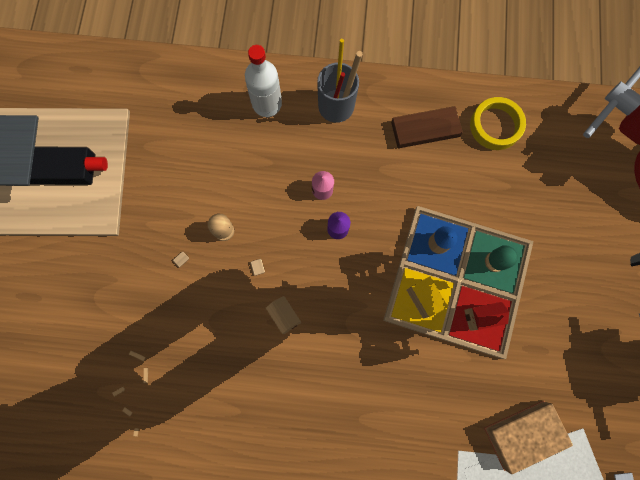

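View pics/w13.png

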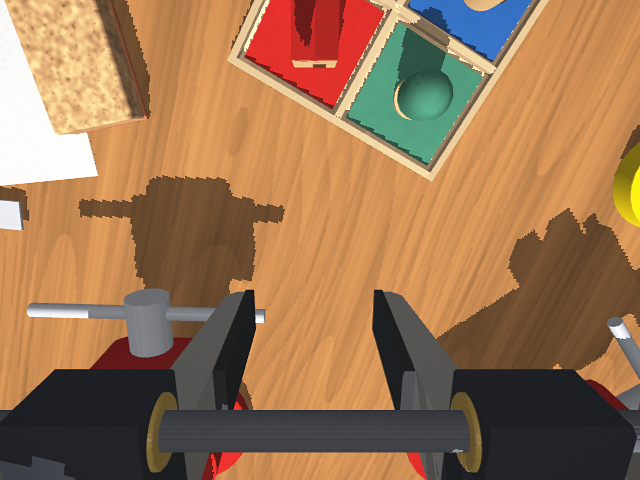

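View pics/scene1.png

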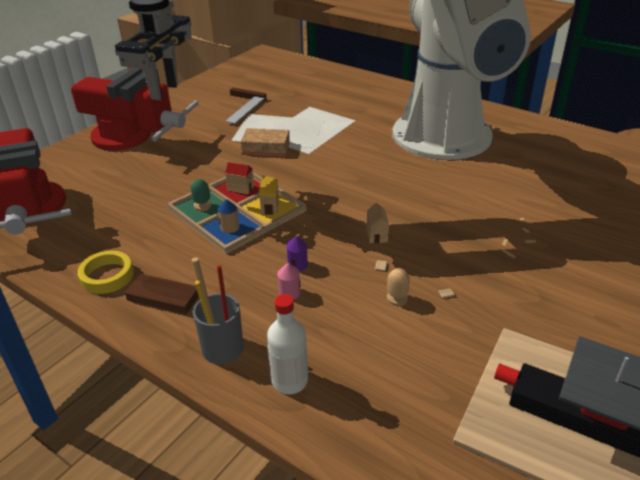

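All four pieces stand on their own colours. In the top view they are at blue (444,238), green (503,258), yellow ~(422,300) and red ~(481,318). The bare house (284,315) and bare tree (220,227) are at their original pixels; the arm's shadow accounts for the difference over the bare house. The gripper is near the vise, so I'll back up and do a numeric check.

Request:
carry_out(plan=[[0.6,-3,1,0,0,0,0],[0.6,-4,2,0,0,0,0],[0.6,0,0,0,0,0,0],[0.6,0,0,0,0,0,0]])

```text
time: 39.78
tcp_pos: [515.1, -359.9, 288.1]
orientation: [0.698, -0.107, 0.699, 0.11]
force: [0.8, -0.2, 0.3]
grip_width: 55.1
```

Run:
```python
from h import *
s,_=st()
c=bot.get_calibration('top');im=bot.snapshot('top')
for n,p,z in(('blue apex',(602.5,-173),77),('green',(581,-272.3),53),('yellow',(502.5,-152),68),('red ridge',(481.3,-251.9),72)): print(n,proj(c,[*p,z]).round(1))
a=cv2.resize(im[200:365,380:540],None,fx=3.5,fy=3.5,interpolation=cv2.INTER_CUBIC);cv2.imwrite('pics/crop5.png',a[:,:,::-1])
o=cv2.imread('pics/top0.png')[:,:,::-1].copy()
for n,(x,y) in {'bare house':(284,315),'bare tree':(220,227)}.items():
    f=lambda i:cv2.GaussianBlur(cv2.createCLAHE(4,(8,8)).apply(cv2.cvtColor(i,cv2.COLOR_RGB2GRAY)),(0,0),1)
    m=cv2.matchTemplate(f(im)[y-40:y+40,x-40:x+40],f(o)[y-22:y+22,x-22:x+22],cv2.TM_CCOEFF_NORMED);_,v,_,l=cv2.minMaxLoc(m);print(n,'shift px',l[0]-18,l[1]-18,round(v,2))
```

```text
t 39.77 tcp [ 515.1 -359.9  288.1] w 55.1 F [ 0.8 -0.2  0.3] j [-0.61  0.3   1.54  0.    1.3  -0.92]
tool x [-0.002  0.003 -1.   ] jaw z [ 0.953  0.303 -0.001] jaw yaw 17.6
blue apex [447.9 235.4]
green [503.4 257.2]
yellow [430.4 296.1]
red ridge [493.6 315.8]
bare house shift px -11 3 0.71
bare tree shift px 0 0 1.0
```

View pics/crop5.png

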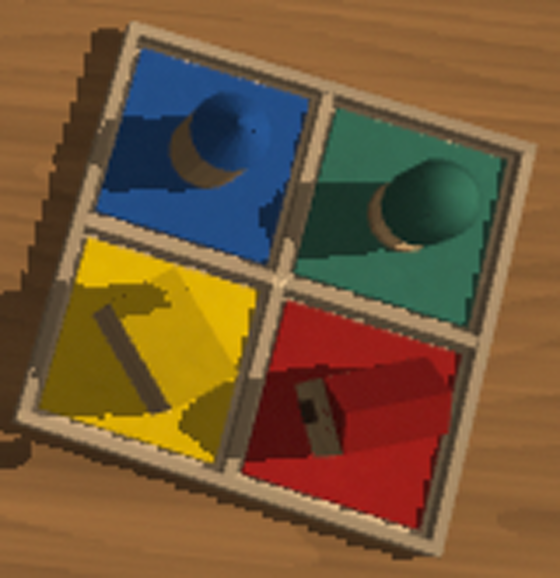

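The green tree's position matches, but the blue apex reads about 4 px off, and the bare-house match failed under the arm's shadow (score 0.71). I'll take a close wrist view of the tray to settle the first.

Request:
carry_out(plan=[[0.6,0,4,1.5,0,0,0],[0.6,0,4,1.5,0,0,0],[0.6,0,0,0,0,0,0],[0.6,0,0,0,0,0,0]])

```text
time: 40.33
tcp_pos: [518.2, -272.7, 284.1]
orientation: [0.697, -0.106, 0.701, 0.111]
force: [0.2, -0.1, 0.0]
grip_width: 55.0
```

Run:
```python
from h import *
import json
st()
c=bot.get_calibration('wrist');im=bot.snapshot('wrist');cv2.imwrite('pics/w14.png',im[:,:,::-1])
json.dump({k:np.array(v).tolist() for k,v in c.items()},open('w14.json','w'))
im=bot.snapshot('top');cv2.imwrite('pics/top2.png',im[:,:,::-1])
im=bot.snapshot('scene');cv2.imwrite('pics/scene2.png',im[:,:,::-1])
o=cv2.imread('pics/scene0.png')[:,:,::-1].copy()
for n,(x,y) in {'bare house':(377,223),'bare tree':(398,285)}.items():
    m=cv2.matchTemplate(im[y-40:y+40,x-40:x+40],o[y-22:y+22,x-14:x+12],cv2.TM_CCOEFF_NORMED);_,v,_,l=cv2.minMaxLoc(m);print(n,'scene shift px',l[0]-26,l[1]-18,round(v,2))
```

```text
t 40.33 tcp [ 518.2 -272.7  284.1] w 55.0 F [ 0.2 -0.1  0. ] j [-0.49  0.24  1.63  0.    1.28 -0.8 ]
tool x [-0.007  0.006 -1.   ] jaw z [ 0.953  0.302 -0.005] jaw yaw 17.6
bare house scene shift px -3 -18 0.58
bare tree scene shift px 0 1 0.88
```

View pics/w14.png

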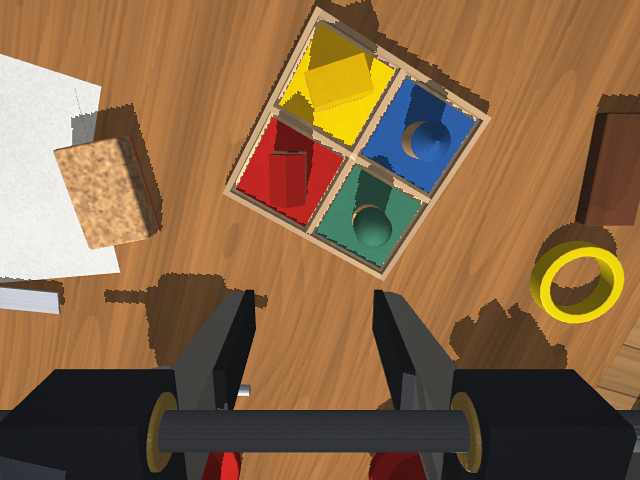

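Run:
```python
import cv2
im=cv2.imread('pics/w14.png')[0:290,215:500]
cv2.imwrite('pics/crop6.png',cv2.resize(im,None,fx=2.05,fy=2.05,interpolation=cv2.INTER_CUBIC))
im=cv2.imread('pics/top2.png');cv2.imwrite('pics/crop7.png',cv2.resize(im[200:365,240:540],None,fx=2.6,fy=2.6,interpolation=cv2.INTER_CUBIC))
```

```text
(no output)
```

View pics/crop6.png

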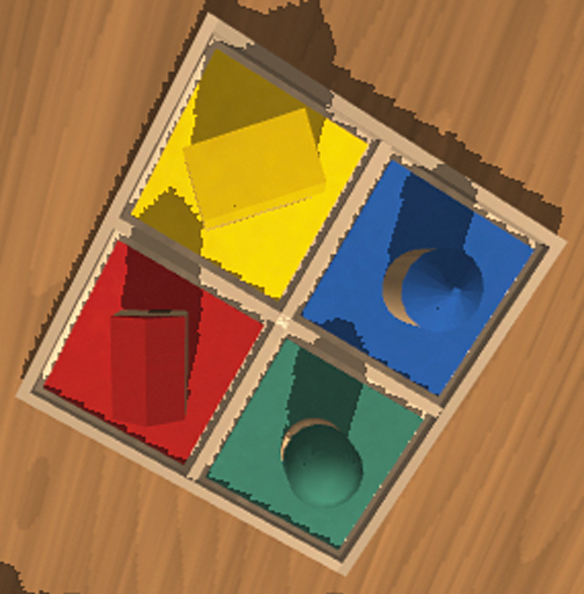

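View pics/crop7.png

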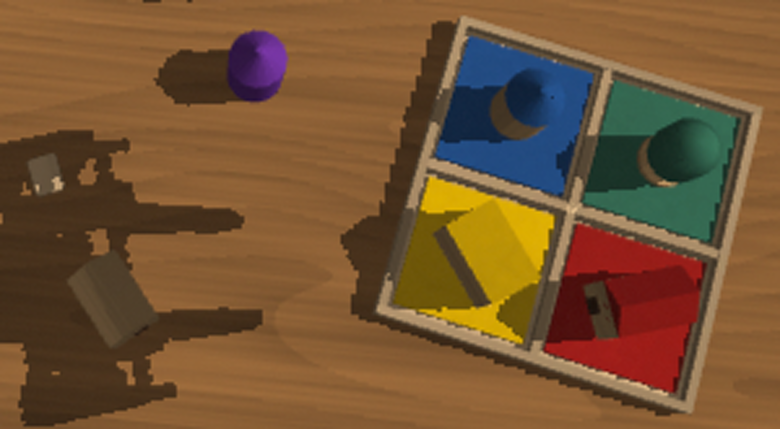

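Run:
```python
from h import *
import json
w=json.load(open('w14.json'))
P=lambda x,y,z:onz(w,215+x/2.05,y/2.05,z)[:2]
C=np.array([P(*p,16) for p in((208,13),(566,241),(345,575),(18,396))]);m=C.mean(0)
print('tray centre',m.round(1),'sides',[np.linalg.norm(C[i]-C[i-1]).round(0) for i in range(4)])
# bay centres: fraction toward adjacent corner midpoints
f=51/105/1
bay={n:m+(C[i]-m)*f for n,i in(('yellow',0),('blue',1),('green',2),('red',3))}
pc={'yellow':P(255,168,64),'blue':P(440,290,55),'blue apex':P(455,290,77),'green':P(322,467,45),'red':P(149,368,58)}
for n,p in pc.items():
    b=bay[n.split()[0]];print(n,p.round(1),'bay',b.round(1),'off',np.linalg.norm(p-b).round(1))
ct=bot.get_calibration('top')
print('apex from top',onz(ct,240+546/2.6,200+95/2.6,77).round(1))
```

```text
tray centre [ 542.2 -212.8] sides [np.float64(209.0), np.float64(209.0), np.float64(210.0), np.float64(208.0)]
yellow [ 502.9 -152. ] bay [ 502.7 -152.6] off 0.7
blue [ 603.4 -175.3] bay [ 602.3 -173.4] off 2.2
blue apex [ 603.7 -174.3] bay [ 602.3 -173.4] off 1.7
green [ 582.1 -275.1] bay [ 581.3 -273.1] off 2.2
red [ 483.1 -251.7] bay [ 482.4 -252. ] off 0.8
apex from top [ 600.9 -176.4   77. ]
```

All four pieces are within about 2–3 mm of their panel centres and upright. The bare house is at its original pixel (284,315), and the gripper is free and clear. Handing in.

```bash
python3 -c "
from h import *
st(); print(bot.hand_in())"
```

```text
t 40.48 tcp [ 518.3 -273.2  284.3] w 55.2 F [-0.5 -0.4  1.2] j [-0.49  0.24  1.63  0.    1.28 -0.8 ]
tool x [-0.007  0.006 -1.   ] jaw z [ 0.954  0.301 -0.005] jaw yaw 17.5
the job is handed in; nothing more can be done
None
```

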